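# Load the drying stand with carving blanks

## Robot

A 6-joint arm with a two-finger parallel gripper is mounted at the origin on the work surface. World frame = base frame: x ahead of the robot, y to its left, z up, the work surface at z = 0. Lengths are in m, angles in degrees, forces in N, time in s.
With the tool pointing down it reaches from about 0.4 to 0.825 m from the base axis. Payload 7 kg.
Tool frame: the origin (TCP) lies on the centre line of the jaws, within the pads' length; the fingertips stand 22 mm ahead of it and the grasp point (between the pads) lies 3 mm ahead of it (ctrl.finger_overhang is the distance from the TCP to the fingertips, in m); z points along the fingers, y is the line along which they close (so a half turn about z gives the same grasp; the last joint's range is limited). The gripper opens to 88 mm and grips with 3 to 60 N. Pads are 19 mm wide; open, the fingers measure 130 mm over their backs; the gripper's body (78 mm by 193 mm) begins 47 mm behind the grasp point.
Start: joints at [-52.191, 20.546, 0.682, 0, -70.136, -16.507], TCP at [0.245, -0.629, 0.249] pointing down, gripper open.
Joint ranges: [-176.03, 176.03], [-82.01, 121.73], [-58.28, 71.71], [-173.87, 95.51], [-174.79, -0.11], [-173.66, 173.66]. Speed limits (degrees/s): [136.94, 136.94, 172.46, 180, 180, 180].

## Interface

Orientations are given as [roll, pitch, yaw] about the fixed x, y, z axes, in that order (R = Rz(yaw) Ry(pitch) Rx(roll)).
In Python, from plant import ctrl gives the robot as it stands. The module is installed in compiled form; this text tells all that it offers.
- The arm moves only by the shell command python3 -m creep 'ROWS'. ROWS is JSON, a list of rows, each an object with "grip": the closure, from 0 (fully open) to 1 (shut); "delta_pos": the shift along the tool's x, y, z scaled (see below), a list of three; "rotation": the turn, a rotation vector about the tool's x, y, z scaled (see below), a list of three. A call has 1 to 5 rows; each row is the pose to reach, as a shift and turn from the pose commanded when the call began, along the tool's axes at that moment; what a row does not reach only later rows make up. The controller multiplies each number of a shift by 10 cm and each number of a turn by pi/2 rad. A row lasts 1/10 s, in which the tool goes at most 50 mm and 8.59 degrees, less where a joint would pass 70% of its speed; a pose out of reach is approached as far as the arm can. A call with a number of a shift or a turn outside -1 to 1 is refused whole. A call with a gripper value outside its range is refused whole. The fingers move at their own pace and stop on an object; the grip force is fixed at half the most. Time passes only in rows, so rows that repeat a pose let the fingers close. It gives the time, the measured TCP pose, the force, the opening and the grip force at its end, in the units of the state.
- ctrl.get_obs(): the state, without advancing time (a new reading comes with each control period).
- ctrl.snapshot(name): name is "scene" or "top"; returns a dict with "color" (400x640x3 uint8, red, green, blue), "intrinsics" (3x3 intrinsics, pixels), "distortion" ([k1, k2, p1, p2, k3] as OpenCV has them; the pictures are not rectified), "R" (3x3) and "t" (3): a world point X has camera coordinates R X + t. Camera axes: x right, y down, z forward; pixel columns grow to the right and rows downward; lengths in m; the calibration is good to about 2 mm. A picture is of the moment at which its call begins. There is no depth.
- ctrl.close_job(): hands the job in; it is judged then, once.
The state is a dict: "clock": time; "joint_pos": joint angles; "qvel": joint speeds; "tau": joint torques, N m; "tool_pos": TCP position; "orientation": TCP orientation; "force": force on the tool from outside, world axes, zero at the start; "moment": the same for the moment, N m; "opening": finger opening in m; "gripper_force": force on a finger pad.
Only numpy, scipy, OpenCV 4.12 (cv2) and the standard library are available. Lean on these libraries where they do the work, as an engineer would, in place of code of your own. Each camera call takes 0.05 s, during which the arm holds its last target. There are 200 camera calls.

## Task

Pull the drying tray out to its loading stop, then, with the tray there, stack all the wooden blanks from the mat on it as an airy crosswise tower: two to a layer, one flush along each of two opposite tray edges and centred along them, the bottom pair along the slide's direction and each layer at right angles to the one below (an odd last blank lies alone on one edge). Then push the loaded tray fully home to the stop at the fan, and finally slide the yellow lock grip fully to its end stop towards the fan. Leave the bowl, mallet and chisel alone.

Things in the scene. Friction and masses are not known exactly. Their poses are not given: they have to be found in the camera images.
- tray (a joint): sliding wooden tray (130 x 130 mm, 12 mm thick) on two rails of the green fan drying stand; metres: 0 = home, against the stop next to the fan; 0.14 = against the loading stop, away from the fan. Stays where it is left; friction about 2 N. It slides along the tray_top y axis: +y is towards the fan (joint value falls), -y away from it (value grows).
- tray_top (a point): centre of the tray's flat upper face (34 mm above the bench), moves with the tray; x and y along the tray's edges (y along the rails, towards the fan), z up. Tray edges lie at 65 mm. The fan housing (200 mm wide, 160 mm high) begins 180 mm on the +y side of this point when the tray is home; it is fixed to the stand.
- tray_grip (a point): grip height on the upright post (20 mm diameter steel, red cap 24 mm wide on top) that stands on an arm at the -y side of the tray, 125 mm from the tray's centre; this point is on the post's axis, 72 mm above the bench; the cap spans 82 to 94 mm above the bench. Graspable from above.
- lock (a joint): lock of the tray: yellow upright grip block in a short track on the robot's side of the stand; metres: 0 = open, 0.06 = locked (end stop). It slides towards the fan (+y of tray_top) to lock; stays where it is left, friction about 2 N. It does not stop the tray by force.
- lock_grip (a point): point on the axis of the yellow lock grip (18 mm across the track, 24 mm along it; its top is 78 mm above the bench), 18 mm below its top, 60 mm above the bench.
- mat: black rubber mat on the bench, 340 (x) x 330 (y) mm, 3 mm thick, fixed, origin under its centre; the blanks start lying on it.
- bowl: bystander: turned wooden bowl, 116 mm across, 50 mm high, origin under its centre.
- mallet: bystander: wooden carver's mallet lying down, head 70 mm thick and 120 mm long, handle on its +x side to 190 mm from the origin, origin under the head's centre.
- chisel: bystander: wood-handled carving chisel, 200 mm long, 26 mm thick, lying along its x axis, origin under its middle.
- layer1a (a point): unmarked point that moves with the tray: where the centre of a blank belongs in tower layer 1, 13 mm above tray_top at its x = 52 mm; blanks of this layer lie along the tray's y.
- layer1b (a point): unmarked point that moves with the tray: where the centre of a blank belongs in tower layer 1, 13 mm above tray_top at its x = -52 mm; blanks of this layer lie along the tray's y.
- layer2a (a point): unmarked point that moves with the tray: where the centre of a blank belongs in tower layer 2, 39 mm above tray_top at its y = 52 mm; blanks of this layer lie along the tray's x.
- layer2b (a point): unmarked point that moves with the tray: where the centre of a blank belongs in tower layer 2, 39 mm above tray_top at its y = -52 mm; blanks of this layer lie along the tray's x.
- layer3a (a point): unmarked point that moves with the tray: where the centre of a blank belongs in tower layer 3, 65 mm above tray_top at its x = 52 mm; blanks of this layer lie along the tray's y.
- layer3b (a point): unmarked point that moves with the tray: where the centre of a blank belongs in tower layer 3, 65 mm above tray_top at its x = -52 mm; blanks of this layer lie along the tray's y.
- blank1: square-section wooden blank (stick), pale wood, 140 x 26 x 26 mm, about 60 g, origin at its centre, x axis along its length; 4 to 6 of the blanks are there. All are interchangeable.
- blank2: square-section wooden blank (stick), mid-brown wood, 140 x 26 x 26 mm, about 60 g, origin at its centre, x axis along its length; 4 to 6 of the blanks are there. All are interchangeable.
- blank3: square-section wooden blank (stick), pale wood, 140 x 26 x 26 mm, about 60 g, origin at its centre, x axis along its length; 4 to 6 of the blanks are there. All are interchangeable.
- blank4: square-section wooden blank (stick), mid-brown wood, 140 x 26 x 26 mm, about 60 g, origin at its centre, x axis along its length; 4 to 6 of the blanks are there. All are interchangeable.
- blank5: square-section wooden blank (stick), pale wood, 140 x 26 x 26 mm, about 60 g, origin at its centre, x axis along its length; 4 to 6 of the blanks are there. All are interchangeable.
- blank6: square-section wooden blank (stick), mid-brown wood, 140 x 26 x 26 mm, about 60 g, origin at its centre, x axis along its length; 4 to 6 of the blanks are there. All are interchangeable.
Mind the look-alikes: they are no part of the job. Leave any green or turquoise look-alike of the blank1 alone.

How it is judged:
By the outcome, as a careful person would: the job done as asked, in the order asked, and still so for the second after the job is handed in, with the robot touching nothing.
Of blank1, blank2, blank3, blank4, blank5, blank6 only 4 to 6 are there at a start; the rules pass over those that are not, and their reading is None.
At some moment in a run one of blank1, blank2, blank3, blank4, blank5, blank6 may be knocked a few centimetres aside while the robot is not near it.
Once in a run the grip may slacken for a moment while it holds something.
It also fails if it takes over 210 s, if anything falls off the work surface, if the arm or the gripper's body presses on something with over 40 N, if the wrist force passes 120 N, or if a joint passes its speed limit or range.

## Working session

There is one attempt and no reset: what is moved stays moved. The work goes in short steps, Python scripts to look and compute and a shell command to move; the robot and the scene stay as the last step left them, time stands still between calls to the robot, and variables do not carry over. Pictures are saved under pics/ and viewed, at most 14 in all, crops included, and the job is handed in when it is done.

```bash
mkdir -p pics; python3 - <<'E'
from plant import ctrl
import cv2,pickle
print(ctrl.get_obs(), ctrl.finger_overhang)
for n in("scene","top"):
    s=ctrl.snapshot(n); pickle.dump(s,open(n+'.pkl','wb'))
    cv2.imwrite(f'pics/{n}0.png',s['color'][...,::-1])
    print(n,s['intrinsics'].tolist(),s['distortion'],s['R'].tolist(),s['t'])
E
```

```text
{'clock': 0.0, 'joint_pos': array([-5.21901826e+01,  2.05927443e+01,  6.36161432e-01, -1.89397830e-02,
       -7.01346742e+01, -1.65076684e+01]), 'qvel': array([-0.12241742, -0.06618987,  0.07989992, -0.01388357, -0.06438489,
        0.01434001]), 'tau': array([-3.02793469e-04, -5.82718313e+01,  2.93053383e+01,  6.99729905e+00,
        6.70801266e-03, -1.37453117e-04]), 'tool_pos': array([ 0.24505298, -0.62849386,  0.24762972]), 'orientation': array([ 1.79907445e+02, -8.86170829e-03, -1.58704294e+02]), 'force': array([ 0.56702107, -0.12274609, -0.00713859]), 'moment': array([-0.03217066,  0.01764085,  0.05280823]), 'gripper_force': 0.0, 'opening': 0.08778431327145654} 0.022
scene [[405.93113960090426, 0.0, 322.4952171212101], [0.0, 405.93113960090426, 200.29565825135157], [0.0, 0.0, 1.0]] [-0.10658485  0.          0.          0.          0.        ] [[0.2726421872021501, 0.9620369044189169, -0.012297653991550568], [0.8324055139894572, -0.2422755537589957, -0.49840105972070275], [-0.482459633583552, 0.12564852003442079, -0.8668593607821193]] [-0.03260499 -0.44811418  1.71973424]
top [[425.03700814635715, 0.0, 320.6955913475011], [0.0, 425.03700814635715, 200.16270788085987], [0.0, 0.0, 1.0]] [-0.02636891  0.          0.          0.          0.        ] [[0.011046018673261652, -0.9999331222701687, -0.0034258515002596425], [-0.9937782201274588, -0.010598171669692978, -0.11087167337764824], [0.1108279507695155, 0.004629227180814275, -0.9938288260983067]] [-0.1299289   0.54435732  1.39720173]
```

View pics/scene0.png

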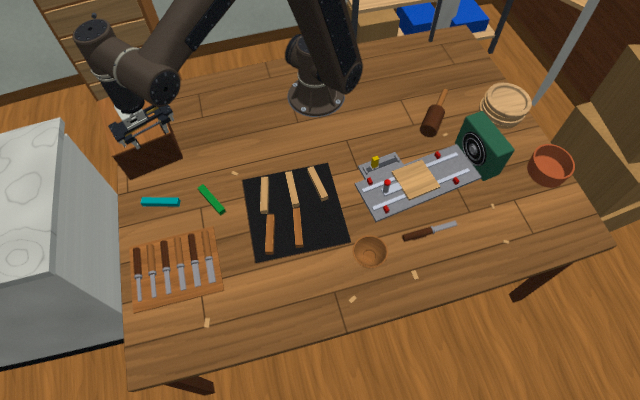

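View pics/top0.png

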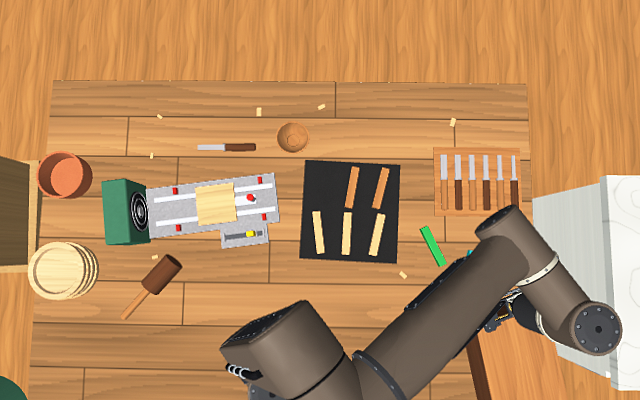

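The scene view shows five blanks on the mat: pale at (264,195), (292,189) and (318,183), brown at (269,234) and (298,226). The green (211,199) and turquoise (160,201) sticks are off the mat, so they are look-alikes to leave alone. In the top view the tray is at (216,203), the post cap at (251,198), the yellow lock at (250,233) and the fan at left (125,210).

```bash
cat > h.py <<'E'
import numpy as np,cv2,pickle
from plant import ctrl
from scipy.spatial.transform import Rotation as Ro
def snap(n,fn=None):
    s=ctrl.snapshot(n)
    if fn: cv2.imwrite(f'pics/{fn}.png',s['color'][...,::-1])
    return s
def ray(s,uv,z):
    uv=np.asarray(uv,float).reshape(-1,1,2)
    p=cv2.undistortPoints(uv,s['intrinsics'],s['distortion'])[:,0]
    d=np.c_[p,np.ones(len(p))]@s['R']; C=-s['R'].T@s['t']
    return C+d*((np.broadcast_to(z,len(p))-C[2])/d[:,2])[:,None]
def proj(s,X):
    return cv2.projectPoints(np.asarray(X,float).reshape(-1,1,3),cv2.Rodrigues(s['R'])[0],s['t'],s['intrinsics'],s['distortion'])[0][:,0]
def blobs(s,m,a=40):
    m=cv2.morphologyEx(m.astype(np.uint8)*255,cv2.MORPH_OPEN,np.ones((2,2)))
    return [c for c in cv2.findContours(m,cv2.RETR_EXTERNAL,cv2.CHAIN_APPROX_NONE)[0] if cv2.contourArea(c)>=a]
def rect(s,c,z):
    # min-area rectangle of contour on plane z: centre, yaw of long side, dims (m)
    P=ray(s,c[:,0],z)[:,:2]
    (cx,cy),(w,h),a=cv2.minAreaRect((P*1000).astype(np.float32))
    if w<h: a+=90; w,h=h,w
    return cx/1000,cy/1000,(a+90)%180-90,w,h
def hsv(s): return cv2.cvtColor(s['color'],cv2.COLOR_RGB2HSV).astype(int)
def go(x,y,z,yaw=None):
    # needed delta_pos (units) and tool-z rotation (units) from the measured pose
    o=ctrl.get_obs(); R=Ro.from_euler('xyz',o['orientation'],degrees=True).as_matrix()
    d=R.T@(np.array([x,y,z])-o['tool_pos'])*10
    r=None
    if yaw is not None:
        Rt=Ro.from_euler('xyz',[180,0,yaw],degrees=True).as_matrix()
        r=Ro.from_matrix(R.T@Rt).as_rotvec()/(np.pi/2)
        r=r.round(4).tolist()
    print('t',round(o['clock'],2),'pos',(o['tool_pos']*1000).round(1),'ori',o['orientation'].round(2),'op',round(o['opening']*1000,1),'gf',round(o['gripper_force'],1),'-> d',d.round(4).tolist(),'rot',r)
E
python3 - <<'E'
from h import *
for n in('top','scene'):
    s=pickle.load(open(n+'.pkl','rb')); H=hsv(s); v=H[...,2]
    print(n,'cam',(-s['R'].T@s['t']).round(3))
    # mat region
    dark=(v<60)
    mc=max(blobs(s,dark if n=='scene' else dark,300),key=lambda c:cv2.contourArea(c) if 240<c[:,0,0].mean()<400 and 150<c[:,0,1].mean()<270 else 0)
    print('mat',np.round(rect(s,mc,.003),3))
    M=np.zeros(v.shape,np.uint8); cv2.fillPoly(M,[cv2.convexHull(mc)],255); M=cv2.erode(M,np.ones((3,3)))
    for c in blobs(s,(M>0)&(v>85),60):
        print('blank',c[:,0].mean(0).round(),np.round(rect(s,c,.029),3),'med',np.median(H[c[:,0,1],c[:,0,0]],0))
    red=((H[...,0]<6)|(H[...,0]>174))&(H[...,1]>170)&(v>100)
    yel=(abs(H[...,0]-27)<4)&(H[...,1]>190)&(v>120)
    for nm,m,z in(('red',red,.094),('yel',yel,.078)):
        for c in blobs(s,m,8): print(nm,c[:,0].mean(0).round(1),len(c),ray(s,c[:,0].mean(0),z)[0].round(4))
s=pickle.load(open('top.pkl','rb'))
im=s['color'][150:260,90:290][...,::-1]
cv2.imwrite('pics/stand.png',cv2.resize(im,None,fx=4,fy=4,interpolation=cv2.INTER_CUBIC))
E
```

```text
top cam [ 0.388 -0.131  1.448]
mat [ 5.11000e-01 -2.28000e-01 -2.54900e+00  3.35749e+02  3.25560e+02]
blank [378. 235.] [  0.431  -0.315 -12.584 142.37   30.828] med [ 25.   78.5 146.5]
blank [347. 234.] [  0.434  -0.214  -2.871 141.208  29.43 ] med [22.5 91.  78.5]
blank [319. 233.] [ 4.36000e-01 -1.20000e-01  7.18800e+00  1.42584e+02  2.89510e+01] med [ 22.  93. 132.]
blank [381. 189.] [  0.588  -0.329 -14.579 143.424  29.593] med [ 14. 137. 120.]
blank [353. 188.] [  0.589  -0.232  -9.932 144.434  28.75 ] med [ 14. 145. 121.]
red [178.6 228.3] 15 [0.4432 0.3289 0.094 ]
red [264.8 217.3] 15 [0.4815 0.0537 0.094 ]
red [250.6 197.6] 17 [0.5443 0.1008 0.094 ]
red [175.5 191.5] 16 [0.5617 0.3446 0.094 ]
red [260.6 180.5] 14 [0.6004 0.0704 0.094 ]
yel [251.2 234.1] 19 [0.428  0.0985 0.078 ]
scene cam [ 1.212 -0.293  1.267]
mat [ 5.20000e-01 -2.16000e-01 -2.71200e+00  3.36406e+02  3.27420e+02]
blank [298. 227.] [  0.599  -0.221 -10.149 139.023  25.413] med [ 14. 167.  90.]
blank [268. 215.] [  0.52   -0.31   -5.382 293.614  45.142] med [ 14. 125.  89.]
blank [293. 190.] [  0.452  -0.204  -3.07  145.811  25.889] med [ 17.  122.  116.5]
blank [319. 185.] [ 4.54000e-01 -1.10000e-01  6.76300e+00  1.44103e+02  2.89770e+01] med [ 17. 118. 100.]
red [387. 209.] 12 [0.65   0.0718 0.094 ]
red [388.1 182.9] 15 [0.5553 0.1111 0.094 ]
red [457.  180.5] 10 [0.6127 0.3447 0.094 ]
red [370.5 181. ] 12 [0.5313 0.0555 0.094 ]
yel [376.4 158.9] 14 [0.439  0.1119 0.078 ]
```

View pics/stand.png

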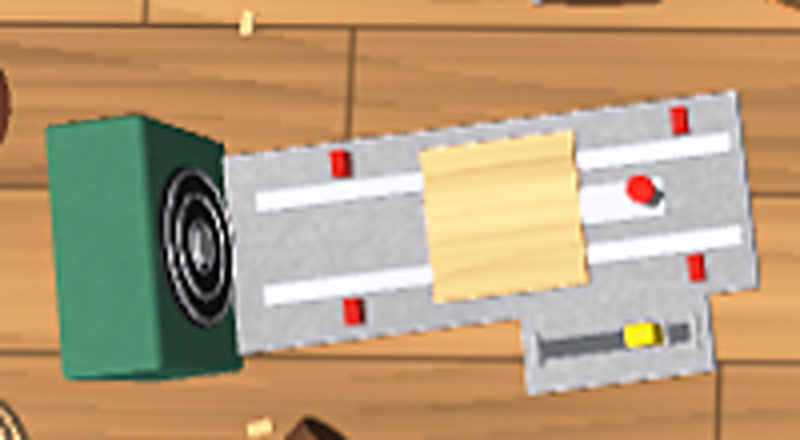

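The stand crop shows the tray partly out, with the post cap at top-image (250.6,197.6), the four red blocks being stops, and the yellow grip at (251,234). The two cameras disagree by about 10–12 mm everywhere, so I'll check both against the known gripper position while moving towards the post.

```bash
python3 - <<'E'
from h import *
for n in('top','scene'):
    s=pickle.load(open(n+'.pkl','rb'))
    print(n,proj(s,[[0,0,0],[.245,-.6285,.2476],[.245,-.6285,.2256]]).round(1).tolist())
go(.53,-.05,.28,-100)
E
```

```text
top [[281.3, 365.1], [500.5, 300.8], [497.3, 299.9]]
scene [[314.9, 95.3], [148.7, 135.0], [151.1, 139.2]]
t 0.1 pos [ 245.  -628.5  247.7] ori [ 1.7991e+02 -1.0000e-02 -1.5870e+02] op 87.2 gf 0.0 -> d [-4.7561, 4.3556, -0.3171] rot [0.0009, 0.0004, -0.6523]
```

```bash

for i in 1 2 3 4 5; do python3 -m creep '[{"grip":0,"delta_pos":[-0.95,0.87,-0.06],"rotation":[0,0,0]},{"grip":0,"delta_pos":[-0.95,0.87,-0.06],"rotation":[0,0,0]},{"grip":0,"delta_pos":[-0.95,0.87,-0.06],"rotation":[0,0,0]},{"grip":0,"delta_pos":[-0.95,0.87,-0.06],"rotation":[0,0,0]}]'; done
for i in 1 2; do python3 -m creep '[{"grip":0,"delta_pos":[0,0,0],"rotation":[0,0,-0.426]},{"grip":0,"delta_pos":[0,0,0],"rotation":[0,0,-0.426]},{"grip":0,"delta_pos":[0,0,0],"rotation":[0,0,-0.426]},{"grip":0,"delta_pos":[0,0,0],"rotation":[0,0,-0.426]},{"grip":0,"delta_pos":[0,0,0],"rotation":[0,0,-0.426]}]'; done
python3 - <<'E'
from h import *
o=ctrl.get_obs();print(o['joint_pos'].round(1))
go(.53,-.05,.28,-82)
R=Ro.from_euler('xyz',o['orientation'],degrees=True).as_matrix()
for n in('top','scene'):
    s=snap(n,n+'1'); p=proj(s,[o['tool_pos']+R@[0,sgn*.044,.022] for sgn in(-1,1)]); print(n,p.round(1).tolist())
    a,b=p.mean(0).astype(int); im=s['color'][b-50:b+50,a-65:a+65][...,::-1]; im=cv2.resize(im,None,fx=6,fy=6,interpolation=cv2.INTER_CUBIC)
    for q in p: cv2.circle(im,tuple(int(w) for w in (q-[a-65,b-50]+.5)*6),4,(255,0,255),-1)
    cv2.imwrite(f'pics/tip_{n}.png',im[:,:])
E
```

```text
clock: 0.5
tool_pos: [0.3034, -0.5106, 0.2552]
orientation: [-180.0, 0.0, -158.5]
force: [-0.2, -0.3, 1.3]
opening: 0.0877
gripper_force: 0.0
clock: 0.9
tool_pos: [0.3601, -0.3956, 0.2609]
orientation: [-180.0, 0.0, -158.5]
force: [-0.3, -0.4, -0.4]
opening: 0.0876
gripper_force: 0.0
clock: 1.3
tool_pos: [0.4171, -0.2805, 0.2667]
orientation: [-180.0, 0.0, -158.5]
force: [-0.7, 0.4, 0.2]
opening: 0.0875
gripper_force: 0.0
clock: 1.7
tool_pos: [0.4742, -0.1652, 0.2724]
orientation: [-180.0, 0.0, -158.6]
force: [0.8, -1.0, -0.8]
opening: 0.0878
gripper_force: 0.0
clock: 2.1
tool_pos: [0.5312, -0.0498, 0.278]
orientation: [-180.0, -0.0, -158.6]
force: [-0.9, -0.2, 0.0]
opening: 0.0877
gripper_force: 0.0
clock: 2.6
tool_pos: [0.5294, -0.0529, 0.2782]
orientation: [180.0, -0.0, -120.1]
force: [-0.3, -0.1, 0.8]
opening: 0.0875
gripper_force: 0.0
clock: 3.1
tool_pos: [0.5294, -0.0529, 0.2782]
orientation: [179.9, -0.0, -81.8]
force: [0.7, -0.1, 0.3]
opening: 0.0879
gripper_force: 0.0
[ 15.4   6.  -14.6   0.  -69.5  -7.2]
t 3.1 pos [529.4 -52.9 278.2] ori [ 1.7995e+02 -1.0000e-02 -8.1780e+01] op 87.9 gf 0.0 -> d [-0.0283, -0.0103, -0.018] rot [0.0006, -0.0001, 0.0025]
top [[293.3, 181.5], [297.2, 212.2]]
scene [[347.7, 171.1], [335.3, 149.6]]
```

View pics/tip_scene.png

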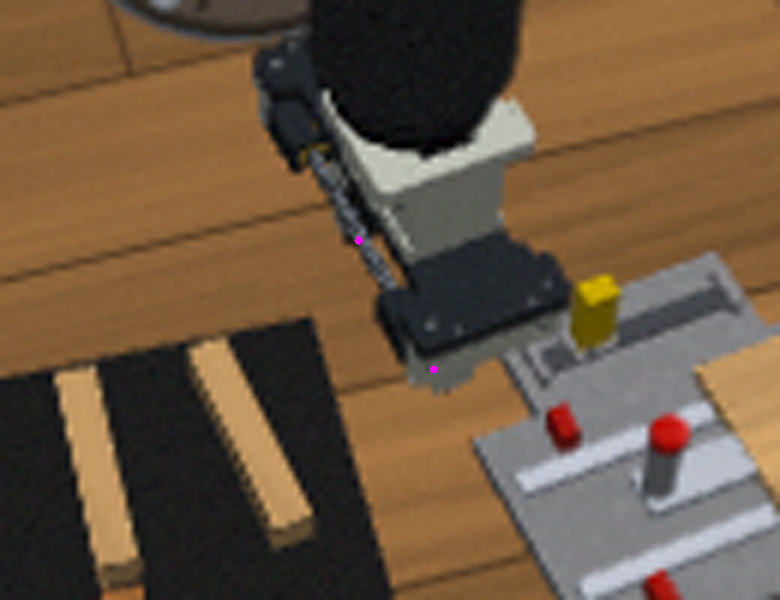

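View pics/tip_top.png

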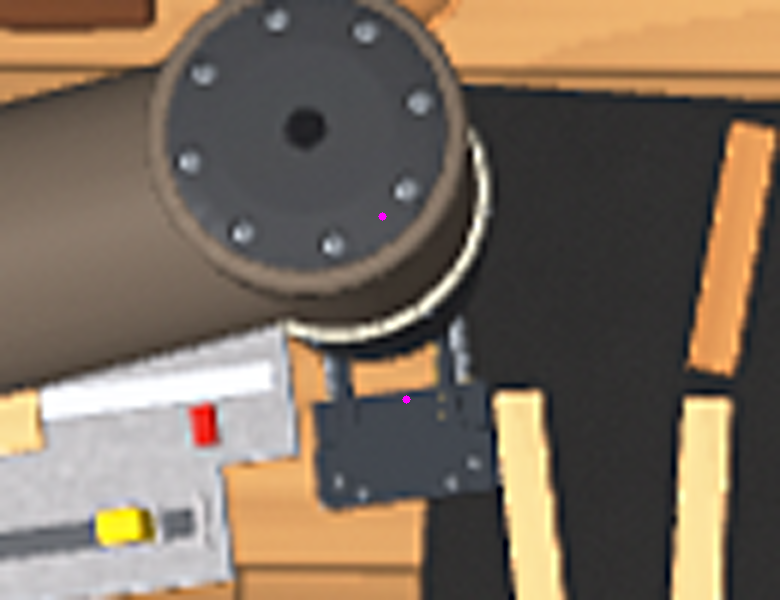

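The two views show the projected fingertips roughly on the gripper: the top camera agrees with the carriage (crop 405 vs 406 px), and the scene camera is less clear. I'll hover over the post using the top camera's estimate and compare there.

```bash
python3 -c "
from h import *
go(.544,.101,.15,-82)"
```

```text
t 3.2 pos [529.4 -52.7 278.2] ori [ 1.7996e+02 -1.0000e-02 -8.2050e+01] op 87.5 gf 0.0 -> d [-1.5024, -0.3578, 1.2818] rot [0.0005, -0.0001, -0.0006]
```

```bash

python3 -m creep '[{"grip":0,"delta_pos":[-0.75,-0.18,0],"rotation":[0,0,0]},{"grip":0,"delta_pos":[-0.75,-0.18,0],"rotation":[0,0,0]},{"grip":0,"delta_pos":[-0.75,-0.18,0],"rotation":[0,0,0]}]' >/dev/null
python3 -m creep '[{"grip":0,"delta_pos":[-0.75,-0.18,0.5],"rotation":[0,0,0]},{"grip":0,"delta_pos":[-0.75,-0.18,0.5],"rotation":[0,0,0]},{"grip":0,"delta_pos":[-0.75,-0.18,0.5],"rotation":[0,0,0]}]' >/dev/null
python3 -m creep '[{"grip":0,"delta_pos":[0,0,0.78],"rotation":[0,0,0]},{"grip":0,"delta_pos":[0,0,0.78],"rotation":[0,0,0]},{"grip":0,"delta_pos":[0,0,0.78],"rotation":[0,0,0]}]'
python3 - <<'E'
from h import *
o=ctrl.get_obs()
R=Ro.from_euler('xyz',o['orientation'],degrees=True).as_matrix()
s=snap('scene','scene2')
p=proj(s,[o['tool_pos']+R@[0,sgn*.044,.022] for sgn in(-1,1)]+[[.544,.101,.094],[.555,.111,.094]]); print(p.round(1).tolist())
a,b=p.mean(0).astype(int); im=s['color'][b-40:b+40,a-50:a+50][...,::-1]; im=cv2.resize(im,None,fx=7,fy=7,interpolation=cv2.INTER_CUBIC)
for q,c in zip(p,[(255,0,255)]*2+[(0,255,0),(255,255,0)]): cv2.circle(im,tuple(int(w) for w in (q-[a-50,b-40]+.5)*7),4,c,-1)
cv2.imwrite(f'pics/hover.png',im)
E
```

```text
clock: 4.1
tool_pos: [0.5422, 0.1001, 0.1469]
orientation: [179.6, -0.1, -82.2]
force: [-0.1, -0.3, 0.3]
opening: 0.0874
gripper_force: 0.0
[[391.1, 185.7], [378.8, 165.6], [384.2, 180.9], [388.1, 182.8]]
```

View pics/hover.png

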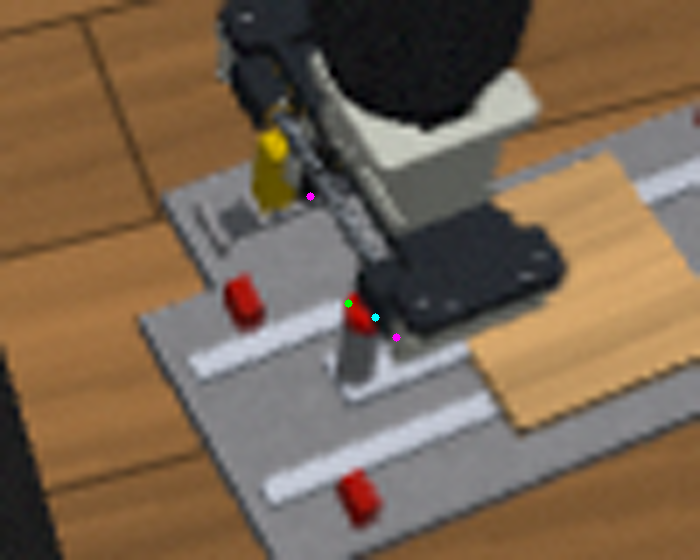

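The hover crop shows the gripper over the post: cap red at (360,315), with the near finger and carriage just right of it. Descending around the post is safe under either camera estimate because the fingers straddle it, so I'll close on it step by step and read the contact force.

```bash

python3 -m creep '[{"grip":0,"delta_pos":[0,0,0.36],"rotation":[0,0,0]},{"grip":0,"delta_pos":[0,0,0.72],"rotation":[0,0,0]},{"grip":0,"delta_pos":[0,0,0.72],"rotation":[0,0,0]},{"grip":0.4,"delta_pos":[0,0,0.72],"rotation":[0,0,0]},{"grip":0.5,"delta_pos":[0,0,0.72],"rotation":[0,0,0]}]'
python3 -m creep '[{"grip":0.55,"delta_pos":[0,0,0],"rotation":[0,0,0]},{"grip":0.6,"delta_pos":[0,0,0],"rotation":[0,0,0]},{"grip":0.6,"delta_pos":[0,0,0],"rotation":[0,0,0]}]'
python3 - <<'E'
from h import *
go(.544,.101,.075,-82)
o=ctrl.get_obs();R=Ro.from_euler('xyz',o['orientation'],degrees=True).as_matrix()
s=snap('scene','scene3')
p=proj(s,[o['tool_pos']+R@[0,0,.003]])
a,b=p.mean(0).astype(int); im=s['color'][b-40:b+40,a-50:a+50][...,::-1]; im=cv2.resize(im,None,fx=7,fy=7,interpolation=cv2.INTER_CUBIC)
for q in p: cv2.circle(im,tuple(int(w) for w in (q-[a-50,b-40]+.5)*7),3,(255,0,255),-1)
cv2.imwrite(f'pics/at_post.png',im)
E
```

```text
clock: 4.65
tool_pos: [0.5464, 0.103, 0.0813]
orientation: [-179.8, 0.1, -82.0]
force: [-0.6, 1.5, 0.3]
opening: 0.077
gripper_force: 0.0
clock: 4.95
tool_pos: [0.5449, 0.1027, 0.0795]
orientation: [-179.9, 0.0, -82.0]
force: [0.8, 0.2, 0.5]
opening: 0.0533
gripper_force: 0.0
t 4.95 pos [544.9 102.7  79.5] ori [-1.7993e+02  3.0000e-02 -8.2010e+01] op 53.3 gf 0.0 -> d [0.0158, 0.011, 0.0445] rot [-0.0008, 0.0003, -0.0001]
```

View pics/at_post.png

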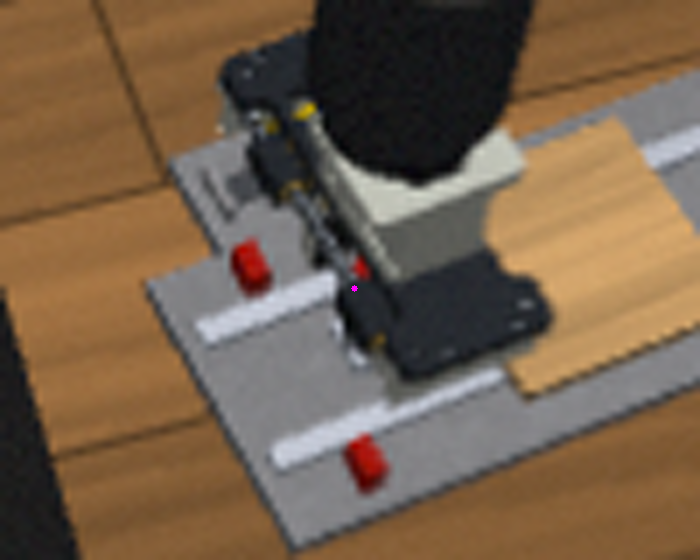

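```bash
python3 - <<'E'
from h import *
o=ctrl.get_obs();R=Ro.from_euler('xyz',o['orientation'],degrees=True).as_matrix()
print('gp',o['tool_pos'])
for n in('scene','top'):
    s0=pickle.load(open(n+'.pkl','rb')); s=snap(n)
    print(n,abs(s['R']-s0['R']).max(),abs(s['t']-s0['t']).max())
    for q in(s0,s):
        H=hsv(q);v=H[...,2]
        red=((H[...,0]<6)|(H[...,0]>174))&(H[...,1]>170)&(v>70)
        print([(c[:,0].min(0).tolist(),c[:,0].max(0).tolist()) for c in blobs(q,red,3)])
        yel=(abs(H[...,0]-27)<4)&(H[...,1]>190)&(v>100)
        print('y',[(c[:,0].min(0).tolist(),c[:,0].max(0).tolist()) for c in blobs(q,yel,3)])
    print(proj(s,o['tool_pos']+[[0,0,.019],[0,0,.007]]).round(1).tolist(), proj(s,[[0,0,0],[0,0,.02]]).round(1).tolist())
E
```

```text
gp [0.54475655 0.10268625 0.07920139]
scene 0.0 0.0
[([385, 207], [389, 212]), ([386, 181], [390, 186]), ([455, 179], [459, 184]), ([368, 179], [372, 184]), ([436, 153], [440, 158])]
y [([374, 157], [379, 161])]
[([385, 207], [389, 212]), ([455, 179], [459, 184]), ([368, 179], [372, 184]), ([436, 153], [440, 158])]
y []
[[384.9, 180.3], [384.5, 182.2]] [[314.9, 95.3], [314.7, 91.9]]
top 0.0 0.0
[([177, 226], [181, 231]), ([263, 215], [266, 220]), ([248, 195], [253, 200]), ([174, 189], [177, 194]), ([259, 178], [262, 183])]
y [([248, 232], [255, 236])]
[([263, 215], [266, 220]), ([260, 178], [262, 183])]
y [([248, 232], [255, 236])]
[[249.9, 197.4], [250.5, 197.8]] [[281.3, 365.1], [280.8, 366.7]]
```

```bash

python3 -m creep '[{"grip":0.7,"delta_pos":[0,0,0.04],"rotation":[0,0,0]},{"grip":0.7,"delta_pos":[0,0,0.04],"rotation":[0,0,0]},{"grip":0.7,"delta_pos":[0,0,0.04],"rotation":[0,0,0]}]'
python3 -m creep '[{"grip":0.75,"delta_pos":[0,0,0],"rotation":[0,0,0]},{"grip":0.75,"delta_pos":[0,0,0],"rotation":[0,0,0]},{"grip":0.75,"delta_pos":[0,0,0],"rotation":[0,0,0]}]'
python3 -m creep '[{"grip":0.8,"delta_pos":[0,0,0],"rotation":[0,0,0]},{"grip":0.8,"delta_pos":[0,0,0],"rotation":[0,0,0]},{"grip":0.8,"delta_pos":[0,0,0],"rotation":[0,0,0]}]'

```

```text
clock: 5.4
tool_pos: [0.5463, 0.1031, 0.0745]
orientation: [-179.8, 0.0, -82.0]
force: [8.9, -0.7, -7.0]
opening: 0.0266
gripper_force: 4.3
clock: 5.7
tool_pos: [0.5477, 0.1037, 0.0746]
orientation: [-179.7, 0.1, -82.0]
force: [14.1, -0.2, -11.4]
opening: 0.023
gripper_force: 30.0
clock: 6.0
tool_pos: [0.5478, 0.1037, 0.0746]
orientation: [-179.7, 0.1, -82.0]
force: [12.6, 0.1, -10.3]
opening: 0.0228
gripper_force: 30.0
```

```bash

python3 -m creep '[{"grip":0.4,"delta_pos":[0,-0.035,0],"rotation":[0,0,0]},{"grip":0.4,"delta_pos":[0,-0.035,0],"rotation":[0,0,0]},{"grip":0.4,"delta_pos":[0,-0.035,0],"rotation":[0,0,0]},{"grip":0.4,"delta_pos":[0,-0.035,0],"rotation":[0,0,0]}]'
python3 -m creep '[{"grip":0.4,"delta_pos":[0,0,0],"rotation":[0,0,0.45]},{"grip":0.4,"delta_pos":[0,0,0],"rotation":[0,0,0.45]},{"grip":0.4,"delta_pos":[0,0,0],"rotation":[0,0,0.45]},{"grip":0.4,"delta_pos":[0,0,0],"rotation":[0,0,0.45]},{"grip":0.4,"delta_pos":[0,0,0],"rotation":[0,0,0.45]}]'
python3 -m creep '[{"grip":0.4,"delta_pos":[0,0,0],"rotation":[0,0,0.45]},{"grip":0.4,"delta_pos":[0,0,0],"rotation":[0,0,0.45]},{"grip":0.4,"delta_pos":[0,0,0],"rotation":[0,0,0.45]},{"grip":0.4,"delta_pos":[0,0,0],"rotation":[0,0,0.45]},{"grip":0.4,"delta_pos":[0,0,0],"rotation":[0,0,0.45]}]'
python3 -m creep '[{"grip":0.4,"delta_pos":[0,0,0],"rotation":[0,0,0.1]},{"grip":0.4,"delta_pos":[0,0,0],"rotation":[0,0,0.1]},{"grip":0.4,"delta_pos":[0,0,0],"rotation":[0,0,0.1]}]'
python3 -c "
from h import *
go(.548,.104,.073,-172)"
```

```text
clock: 6.4
tool_pos: [0.5476, 0.1028, 0.0745]
orientation: [180.0, -0.0, -82.0]
force: [0.1, 0.3, -0.2]
opening: 0.049
gripper_force: 0.0
clock: 6.9
tool_pos: [0.5477, 0.1029, 0.0746]
orientation: [180.0, -0.0, -122.9]
force: [-0.0, -0.4, 0.5]
opening: 0.0523
gripper_force: 0.0
clock: 7.4
tool_pos: [0.5477, 0.1029, 0.0746]
orientation: [180.0, -0.0, -163.4]
force: [-0.3, 0.8, -0.1]
opening: 0.0525
gripper_force: 0.0
clock: 7.7
tool_pos: [0.5479, 0.103, 0.0746]
orientation: [180.0, 0.0, -171.8]
force: [0.1, 0.1, 0.0]
opening: 0.0528
gripper_force: 0.0
t 7.7 pos [547.9 103.   74.6] ori [ 180.      0.   -171.79] op 52.8 gf 0.0 -> d [-0.0026, 0.0098, 0.0164] rot [0.0, 0.0, 0.0023]
```

```bash

python3 -m creep '[{"grip":0.8,"delta_pos":[0,0,0],"rotation":[0,0,0]},{"grip":0.8,"delta_pos":[0,0,0],"rotation":[0,0,0]},{"grip":0.8,"delta_pos":[0,0,0],"rotation":[0,0,0]},{"grip":0.8,"delta_pos":[0,0,0],"rotation":[0,0,0]},{"grip":0.8,"delta_pos":[0,0,0],"rotation":[0,0,0]}]'
for i in 1 2 ; do python3 -m creep '[{"grip":0.8,"delta_pos":[0,-0.06,0],"rotation":[0,0,0]},{"grip":0.8,"delta_pos":[0,-0.12,0],"rotation":[0,0,0]},{"grip":0.8,"delta_pos":[0,-0.18,0],"rotation":[0,0,0]},{"grip":0.8,"delta_pos":[0,-0.2,0],"rotation":[0,0,0]}]' ; done

```

```text
clock: 8.2
tool_pos: [0.548, 0.1032, 0.0746]
orientation: [180.0, 0.0, -172.0]
force: [-0.8, 2.1, 0.7]
opening: 0.0232
gripper_force: 30.0
clock: 8.6
tool_pos: [0.5509, 0.0824, 0.0745]
orientation: [-180.0, -0.0, -172.0]
force: [-0.5, 1.6, 0.6]
opening: 0.0226
gripper_force: 30.0
clock: 9.0
tool_pos: [0.5536, 0.0626, 0.0745]
orientation: [-180.0, -0.0, -172.0]
force: [-0.2, 1.9, 0.7]
opening: 0.0232
gripper_force: 30.0
```

```bash

for i in 1 2 3; do python3 -m creep '[{"grip":0.8,"delta_pos":[0,-0.05,0],"rotation":[0,0,0]},{"grip":0.8,"delta_pos":[0,-0.1,0],"rotation":[0,0,0]},{"grip":0.8,"delta_pos":[0,-0.15,0],"rotation":[0,0,0]}]' | egrep 'tool_pos|force'; done

```

```text
tool_pos: [0.5557, 0.0482, 0.0746]
force: [-0.6, 1.6, -0.0]
gripper_force: 30.0
tool_pos: [0.5577, 0.0333, 0.0745]
force: [-0.6, 1.9, 0.6]
gripper_force: 30.0
tool_pos: [0.5591, 0.0256, 0.0743]
force: [-21.5, 57.8, 7.4]
gripper_force: 30.0
```

```bash

python3 -m creep '[{"grip":0.8,"delta_pos":[0,0.06,0],"rotation":[0,0,0]},{"grip":0.8,"delta_pos":[0,0.06,0],"rotation":[0,0,0]},{"grip":0.8,"delta_pos":[0,0.06,0],"rotation":[0,0,0]}]' | egrep 'tool_pos|force'
python3 -m creep '[{"grip":0.4,"delta_pos":[0,0,0],"rotation":[0,0,0]},{"grip":0.4,"delta_pos":[0,0,0],"rotation":[0,0,0]},{"grip":0.4,"delta_pos":[0,0,0],"rotation":[0,0,0]}]' | egrep 'tool_pos|force|open'
for i in 1 2; do python3 -m creep '[{"grip":0.4,"delta_pos":[0,0,-0.5],"rotation":[0,0,0]},{"grip":0.4,"delta_pos":[0,0,-0.9],"rotation":[0,0,0]},{"grip":0.4,"delta_pos":[0,0,-0.9],"rotation":[0,0,0]}]' | egrep 'tool_pos|force'; done
python3 - <<'E'
from h import *
s=snap('top','top4'); H=hsv(s); v=H[...,2]
red=((H[...,0]<6)|(H[...,0]>174))&(H[...,1]>170)&(v>100)
for c in blobs(s,red,8): print('red',c[:,0].mean(0).round(1),ray(s,c[:,0].mean(0),.094)[0].round(4))
s=snap('scene','scene4'); H=hsv(s); v=H[...,2]
red=((H[...,0]<6)|(H[...,0]>174))&(H[...,1]>170)&(v>100)
for c in blobs(s,red,8): print('red',c[:,0].mean(0).round(1),ray(s,c[:,0].mean(0),.094)[0].round(4))
E
```

```text
tool_pos: [0.5586, 0.0278, 0.0744]
force: [-8.5, 21.9, 3.4]
gripper_force: 30.0
tool_pos: [0.5591, 0.0244, 0.0746]
force: [0.6, -0.2, 0.6]
opening: 0.0415
gripper_force: 0.0
tool_pos: [0.5623, 0.0248, 0.1705]
force: [0.6, 0.7, -0.6]
gripper_force: 0.0
tool_pos: [0.5619, 0.0244, 0.261]
force: [0.3, 0.1, -1.2]
gripper_force: 0.0
red [264.8 217.3] [0.4815 0.0537 0.094 ]
red [275.5 195.3] [0.5528 0.0211 0.094 ]
red [387.2 208.8] [0.6496 0.0725 0.094 ]
red [367.3 190.9] [0.5657 0.0322 0.094 ]
red [457.  180.5] [0.6127 0.3447 0.094 ]
red [370.5 181. ] [0.5313 0.0555 0.094 ]
```

```bash
cat >> h.py <<'E'
COR={'top':np.array([.0045,.0075]),'scene':np.array([-.0072,-.0033])}   # from the post as gripped
def blanks(s,n='top'):
    H=hsv(s);v=H[...,2];C=(-s['R'].T@s['t'])[:2]
    poly=proj(s,[[.341+a-.0045,-.228+b-.0075,.003] for a,b in((0,.165),(0,-.165),(.34,-.165),(.34,.165))]) if n=='top' else None
    M=np.zeros(v.shape,np.uint8); cv2.fillPoly(M,[cv2.convexHull(poly.astype(np.int32))],255)
    M=cv2.dilate(M,np.ones((9,9)))
    m=(M>0)&(v>85)&(H[...,1]>50)
    out=[]
    for c in blobs(s,m,60):
        x,y,a,w,h=rect(s,c,.029); p=np.array([x,y]); p=p-.009*(C-p)+COR[n]
        if 125<w<150 and 20<h<40: out.append([*p.round(4).tolist(),round(a,1),round(w),round(h)])
    return out
def plan(x,y,z,yaw):
    o=ctrl.get_obs(); y0=o['orientation'][2]; da=(yaw-y0+180)%360-180
    j=o['joint_pos'][5]; 
    R=Ro.from_euler('xyz',[180,0,yaw],degrees=True).as_matrix()
    d=R.T@(np.array([x,y,z])-o['tool_pos'])*10
    print('t',round(o['clock'],1),'pos',(o['tool_pos']*1000).round(1),'yaw',y0.round(1),'j6',j.round(1),'op',round(o['opening']*1000,1),'| total rot z',round(-da/90,4),'then d',d.round(3).tolist())
TC=np.array([.5411,.1528]); EX=np.array([np.cos(np.radians(8)),np.sin(np.radians(8))]); EY=np.array([-EX[1],EX[0]])
E
python3 - <<'E'
from h import *
s=snap('top','top5')
for b in blanks(s): print(b)
# tray contour check
H=hsv(s); im=s['color'].copy()
def crop_overlay(s,pts,cor):
    return proj(s,np.array(pts)-[*cor,0])
c=[[*(TC+sx*.065*EX+sy*.065*EY),.034] for sx,sy in((1,1),(1,-1),(-1,-1),(-1,1))]
p=crop_overlay(s,c,COR['top']); print(p.round(1).tolist())
a,b=190,140; im=cv2.resize(im[b:b+120,a:a+160],None,fx=5,fy=5,interpolation=cv2.INTER_CUBIC)[...,::-1].copy()
cv2.polylines(im,[((p-[a,b]+.5)*5).astype(np.int32)],True,(255,0,255),1)
cv2.imwrite('pics/tray_ov.png',im)
E
```

```text
[0.4359, -0.3091, -12.6, 142, 31]
[0.4387, -0.2078, -2.9, 141, 29]
[0.4414, -0.1124, 7.1, 143, 29]
[0.5941, -0.323, -14.6, 143, 30]
[0.5952, -0.2249, -9.9, 144, 29]
[[219.1, 185.3], [257.4, 180.4], [261.8, 218.6], [223.1, 223.6]]
```

View pics/tray_ov.png

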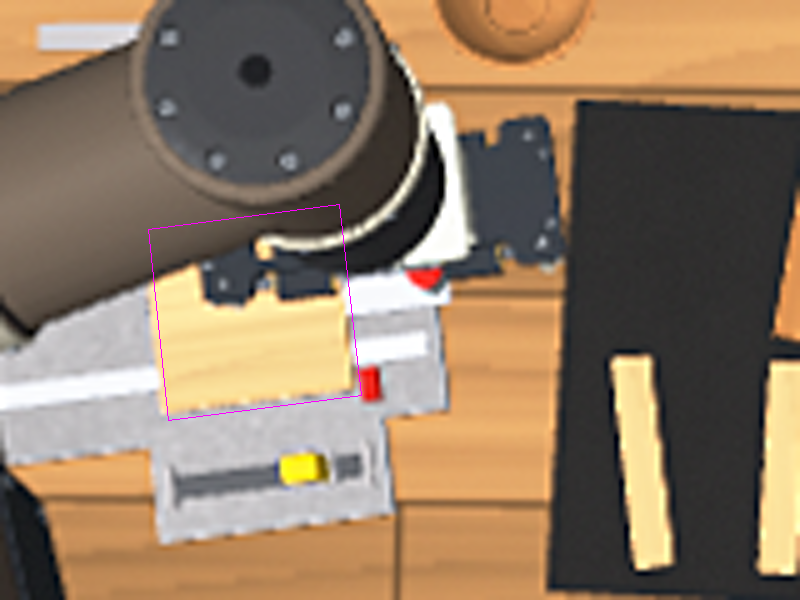

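The overlay shows the tray at its loading stop, matching my robot-derived frame to within 1 px. The cap is partly hidden by the gripper, so I'm refining the correction slightly. First pick: the pale blank at (.441,-.112).

```bash
sed -i "s/'top':np.array(\[.0045,.0075\])/'top':np.array([.0045,.007])/; s/^TC=np.array(\[.5411,.1528\])/TC=np.array([.5423,.153])/" h.py
python3 -c "
from h import *
plan(.4414,-.1129,.03,-172.9)"
```

```text
t 11.2 pos [558.7  24.3 254.4] yaw -172.1 j6 -104.6 op 52.3 | total rot z 0.0093 then d [1.333, -1.216, 2.244]
```

```bash

for i in 1 2; do python3 -m creep '[{"grip":0.4,"delta_pos":[0.33,-0.3,0.1],"rotation":[0,0,0.005]},{"grip":0.4,"delta_pos":[0.667,-0.608,0.2],"rotation":[0,0,0.005]},{"grip":0.4,"delta_pos":[0.667,-0.608,0.2],"rotation":[0,0,0.005]},{"grip":0.4,"delta_pos":[0.667,-0.608,0.2],"rotation":[0,0,0.005]}]' | egrep 'tool_pos'; done
python3 -m creep '[{"grip":0.4,"delta_pos":[0,0,0.4],"rotation":[0,0,0]},{"grip":0.4,"delta_pos":[0,0,0.8],"rotation":[0,0,0]},{"grip":0.4,"delta_pos":[0,0,0.8],"rotation":[0,0,0]},{"grip":0.4,"delta_pos":[0,0,0.8],"rotation":[0,0,0]},{"grip":0.4,"delta_pos":[0,0,0.8],"rotation":[0,0,0]}]'|egrep 'clock|tool_pos|orient'
python3 -c "
from h import *
print(ctrl.get_obs()['joint_pos'].round(1))
s=snap('top')
for b in blanks(s): print(b)
plan(.4414,-.1129,.03,-172.9)"
```

```text
tool_pos: [0.5003, -0.0458, 0.2336]
tool_pos: [0.4432, -0.1141, 0.2143]
clock: 12.55
tool_pos: [0.445, -0.1133, 0.1363]
orientation: [-180.0, 0.1, -172.9]
[ 10.4   6.4 -34.7   0.  -48.8 -93.3]
[0.4359, -0.3095, -12.6, 142, 31]
[0.5941, -0.3235, -14.6, 143, 30]
[0.5952, -0.2254, -9.9, 144, 29]
t 12.6 pos [ 445.  -113.3  136.4] yaw -172.9 j6 -93.3 op 52.4 | total rot z 0.0004 then d [0.035, 0.009, 1.064]
```

```bash

python3 -m creep '[{"grip":0.4,"delta_pos":[0.035,0.01,0.3],"rotation":[0,0,0]},{"grip":0.4,"delta_pos":[0.035,0.01,0.6],"rotation":[0,0,0]},{"grip":0.4,"delta_pos":[0.035,0.01,0.9],"rotation":[0,0,0]},{"grip":0.4,"delta_pos":[0.035,0.01,0.9],"rotation":[0,0,0]}]'|egrep 'tool_pos|force'
python3 -m creep '[{"grip":0.4,"delta_pos":[0,0,0.16],"rotation":[0,0,0]},{"grip":0.4,"delta_pos":[0,0,0.16],"rotation":[0,0,0]},{"grip":0.4,"delta_pos":[0,0,0.16],"rotation":[0,0,0]}]'|egrep 'tool_pos|force'
python3 -m creep '[{"grip":0.8,"delta_pos":[0,0,0],"rotation":[0,0,0]},{"grip":0.8,"delta_pos":[0,0,0],"rotation":[0,0,0]},{"grip":0.8,"delta_pos":[0,0,0],"rotation":[0,0,0]},{"grip":0.8,"delta_pos":[0,0,0],"rotation":[0,0,0]},{"grip":0.8,"delta_pos":[0,0,0],"rotation":[0,0,0]}]'

```

```text
tool_pos: [0.4385, -0.1132, 0.0431]
force: [-1.0, -0.7, 0.1]
gripper_force: 0.0
tool_pos: [0.4407, -0.113, 0.0302]
force: [-0.5, 0.4, -0.1]
gripper_force: 0.0
clock: 13.8
tool_pos: [0.4398, -0.1131, 0.0289]
orientation: [-180.0, 0.0, -172.9]
force: [-1.9, 0.3, 6.0]
opening: 0.0259
gripper_force: 30.0
```

```bash
cat >> h.py <<'E'
def place(tx,ty,zc,yaw,off=0.,dz=.014,up=0):
    # tower point (tray frame), blank centre height over tray_top, off = blank centre along tool x from the TCP
    p=TC+tx*EX+ty*EY-off*np.array([np.cos(np.radians(yaw)),np.sin(np.radians(yaw))])
    plan(p[0],p[1],.034+zc+dz+up,yaw)
E
for i in 1 2; do python3 -m creep '[{"grip":0.8,"delta_pos":[0,0,-0.4],"rotation":[0,0,0]},{"grip":0.8,"delta_pos":[0,0,-0.8],"rotation":[0,0,0]},{"grip":0.8,"delta_pos":[0,0,-0.8],"rotation":[0,0,0]}]'; done
python3 -m creep '[{"grip":0.8,"delta_pos":[0,0,0],"rotation":[0,0,-0.47]},{"grip":0.8,"delta_pos":[0,0,0],"rotation":[0,0,-0.47]},{"grip":0.8,"delta_pos":[0,0,0],"rotation":[0,0,-0.47]},{"grip":0.8,"delta_pos":[0,0,0],"rotation":[0,0,-0.47]},{"grip":0.8,"delta_pos":[0,0,0],"rotation":[0,0,-0.47]}]' >/dev/null
python3 -m creep '[{"grip":0.8,"delta_pos":[0,0,0],"rotation":[0,0,-0.47]},{"grip":0.8,"delta_pos":[0,0,0],"rotation":[0,0,-0.47]},{"grip":0.8,"delta_pos":[0,0,0],"rotation":[0,0,-0.47]},{"grip":0.8,"delta_pos":[0,0,0],"rotation":[0,0,-0.47]},{"grip":0.8,"delta_pos":[0,0,0],"rotation":[0,0,-0.47]}]' >/dev/null
python3 -m creep '[{"grip":0.8,"delta_pos":[0,0,0],"rotation":[0,0,-0.07]},{"grip":0.8,"delta_pos":[0,0,0],"rotation":[0,0,-0.07]},{"grip":0.8,"delta_pos":[0,0,0],"rotation":[0,0,-0.07]}]'
python3 -c "
from h import *
place(.052,0,.013,-82,-.0016)"
```

```text
clock: 14.1
tool_pos: [0.4426, -0.113, 0.1131]
orientation: [-180.0, 0.5, -172.9]
force: [0.8, -0.1, -1.4]
opening: 0.0262
gripper_force: 30.0
clock: 14.4
tool_pos: [0.4423, -0.1132, 0.1932]
orientation: [-179.9, 0.5, -172.9]
force: [0.4, 0.3, -0.3]
opening: 0.0257
gripper_force: 30.0
clock: 15.7
tool_pos: [0.4393, -0.1132, 0.1881]
orientation: [180.0, 0.0, -82.2]
force: [-0.1, 0.7, 0.1]
opening: 0.0256
gripper_force: 30.0
t 15.7 pos [ 439.3 -113.2  188.1] yaw -82.2 j6 -2.8 op 25.6 | total rot z -0.0024 then d [-2.476, -1.911, 1.271]
```

```bash

for i in 1 2 3; do python3 -m creep '[{"grip":0.8,"delta_pos":[-0.3,-0.23,0],"rotation":[0,0,0]},{"grip":0.8,"delta_pos":[-0.6,-0.46,0],"rotation":[0,0,0]},{"grip":0.8,"delta_pos":[-0.825,-0.637,0],"rotation":[0,0,0]},{"grip":0.8,"delta_pos":[-0.825,-0.637,0],"rotation":[0,0,0]},{"grip":0.8,"delta_pos":[-0.825,-0.637,0],"rotation":[0,0,0]}]' |egrep 'tool_pos|gripper|open'; done
python3 -m creep '[{"grip":0.8,"delta_pos":[0,0,0.4],"rotation":[0,0,0]},{"grip":0.8,"delta_pos":[0,0,0.8],"rotation":[0,0,0]},{"grip":0.8,"delta_pos":[0,0,0.8],"rotation":[0,0,0]},{"grip":0.8,"delta_pos":[0,0,0.8],"rotation":[0,0,0]}]'
python3 -c "
from h import *
place(.052,0,.013,-82,-.0016)"
```

```text
tool_pos: [0.4911, -0.0221, 0.188]
opening: 0.0256
gripper_force: 30.0
tool_pos: [0.5423, 0.0675, 0.188]
opening: 0.0262
gripper_force: 30.0
tool_pos: [0.5939, 0.1575, 0.1881]
opening: 0.0256
gripper_force: 30.0
clock: 17.6
tool_pos: [0.5942, 0.1571, 0.1092]
orientation: [179.9, -0.1, -82.1]
force: [0.4, -0.9, 1.1]
opening: 0.0258
gripper_force: 30.0
t 17.6 pos [594.2 157.1 109.2] yaw -82.1 j6 -25.1 op 25.8 | total rot z -0.0007 then d [-0.015, -0.0, 0.482]
```

```bash

python3 -m creep '[{"grip":0.8,"delta_pos":[-0.015,0,0.16],"rotation":[0,0,0]},{"grip":0.8,"delta_pos":[-0.015,0,0.32],"rotation":[0,0,0]},{"grip":0.8,"delta_pos":[-0.015,0,0.47],"rotation":[0,0,0]},{"grip":0.8,"delta_pos":[-0.015,0,0.48],"rotation":[0,0,0]},{"grip":0.8,"delta_pos":[-0.015,0,0.48],"rotation":[0,0,0]}]' |egrep 'tool_pos|force'
python3 -m creep '[{"grip":0.65,"delta_pos":[0,0,0],"rotation":[0,0,0]},{"grip":0.55,"delta_pos":[0,0,0],"rotation":[0,0,0]},{"grip":0.45,"delta_pos":[0,0,0],"rotation":[0,0,0]},{"grip":0.4,"delta_pos":[0,0,0],"rotation":[0,0,0]}]' |egrep 'tool_pos|force|open'
for i in 1 2; do python3 -m creep '[{"grip":0.4,"delta_pos":[0,0,-0.4],"rotation":[0,0,0]},{"grip":0.4,"delta_pos":[0,0,-0.8],"rotation":[0,0,0]},{"grip":0.4,"delta_pos":[0,0,-0.8],"rotation":[0,0,0]}]' |egrep 'tool_pos'; done
for i in 1 2 ; do python3 -m creep '[{"grip":0.4,"delta_pos":[0.3,0.2,0],"rotation":[0,0,0]},{"grip":0.4,"delta_pos":[0.6,0.4,0],"rotation":[0,0,0]},{"grip":0.4,"delta_pos":[0.9,0.64,0],"rotation":[0,0,0]},{"grip":0.4,"delta_pos":[0.9,0.64,0],"rotation":[0,0,0]}]' |egrep 'tool_pos'; done
python3 - <<'E'
from h import *
s=snap('top','top6'); t=snap('scene','scene6')
for b in blanks(s): print(b)
L=[]
for q,n in((s,'top'),(t,'scene')):
    c=[[*(TC+(.052+sx*.013)*EX+sy*.07*EY),.06] for sx,sy in((1,1),(1,-1),(-1,-1),(-1,1))]
    k=[[*(TC+sx*.065*EX+sy*.065*EY),.034] for sx,sy in((1,1),(1,-1),(-1,-1),(-1,1))]
    p=proj(q,np.array(c)-[*COR[n],0]); p2=proj(q,np.array(k)-[*COR[n],0]); o=p2.mean(0).astype(int)-[32,45]
    im=cv2.resize(q['color'][o[1]:o[1]+90,o[0]:o[0]+65],None,fx=6,fy=6,interpolation=cv2.INTER_CUBIC)[...,::-1].copy()
    for pp,col in((p,(255,0,255)),(p2,(255,0,0))): cv2.polylines(im,[((pp-o+.5)*6).astype(np.int32)],True,col,1)
    L.append(im)
cv2.imwrite('pics/placed1.png',np.hstack(L))
E
```

```text
tool_pos: [0.5953, 0.1601, 0.0626]
force: [0.6, -0.1, -0.9]
gripper_force: 30.0
tool_pos: [0.5945, 0.1601, 0.061]
force: [-0.6, -0.6, 0.5]
opening: 0.049
gripper_force: 0.0
tool_pos: [0.5975, 0.1614, 0.1466]
tool_pos: [0.5972, 0.161, 0.227]
tool_pos: [0.5411, 0.0591, 0.2208]
tool_pos: [0.4904, -0.0384, 0.2206]
[0.4359, -0.3096, -12.6, 142, 31]
[0.4387, -0.2083, -2.9, 141, 29]
[0.5941, -0.3235, -14.6, 143, 30]
[0.5952, -0.2254, -9.9, 144, 29]
```

View pics/placed1.png

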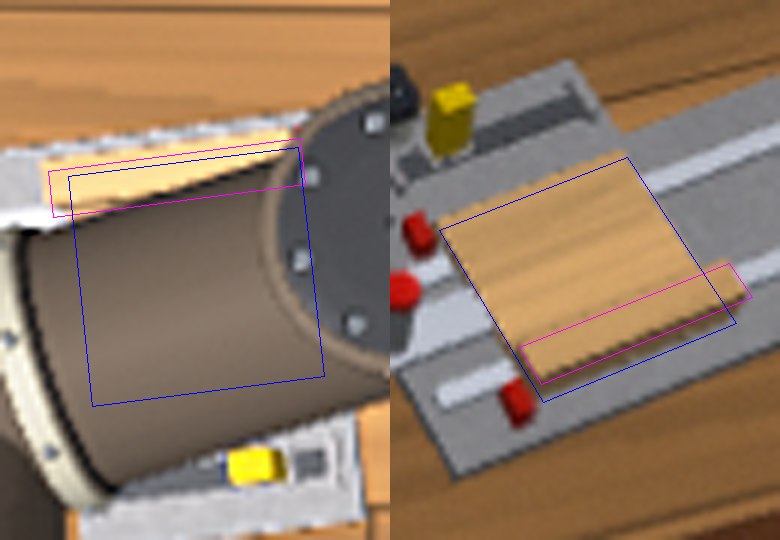

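The placed blank appears flush with the +x tray edge (bottom right of the scene panel), and both cameras agree to about 1 px. Next, the second pale blank goes to layer1b.

```bash
sed -i "s/'top':np.array(\[.0045,.007\])/'top':np.array([.006,.008])/" h.py
python3 -c "
from h import *
plan(.4402,-.2073,.03,-182.9)"
```

```text
t 20.0 pos [492.6 -36.5 220.9] yaw -82.1 j6 -10.7 op 52.9 | total rot z 1.1201 then d [0.437, -1.732, 1.909]
```

```bash

for i in 1 2 3; do python3 -m creep '[{"grip":0.4,"delta_pos":[0,0,0],"rotation":[0,0,0.373]},{"grip":0.4,"delta_pos":[0,0,0],"rotation":[0,0,0.373]},{"grip":0.4,"delta_pos":[0,0,0],"rotation":[0,0,0.373]},{"grip":0.4,"delta_pos":[0,0,0],"rotation":[0,0,0.373]},{"grip":0.4,"delta_pos":[0,0,0],"rotation":[0,0,0.373]}]' >/dev/null; done
for i in 1 2; do python3 -m creep '[{"grip":0.4,"delta_pos":[0.11,-0.43,0.05],"rotation":[0,0,0]},{"grip":0.4,"delta_pos":[0.22,-0.866,0.1],"rotation":[0,0,0]},{"grip":0.4,"delta_pos":[0.22,-0.866,0.1],"rotation":[0,0,0]},{"grip":0.4,"delta_pos":[0.22,-0.866,0.1],"rotation":[0,0,0]}]' | egrep 'tool_pos'; done
python3 -m creep '[{"grip":0.4,"delta_pos":[0,0,0.4],"rotation":[0,0,0]},{"grip":0.4,"delta_pos":[0,0,0.9],"rotation":[0,0,0]},{"grip":0.4,"delta_pos":[0,0,0.9],"rotation":[0,0,0]},{"grip":0.4,"delta_pos":[0,0,0.9],"rotation":[0,0,0]}]'|egrep 'clock|tool_pos|orient'
python3 -c "
from h import *
s=snap('top')
for b in blanks(s): print(b)
plan(.4402,-.2073,.03,-182.9)"
```

```text
tool_pos: [0.4663, -0.1223, 0.2105]
tool_pos: [0.4406, -0.2071, 0.2005]
clock: 22.7
tool_pos: [0.4409, -0.2062, 0.1111]
orientation: [-180.0, -0.1, 177.5]
[0.5958, -0.3225, -14.6, 143, 30]
t 22.8 pos [ 441.9 -206.5  112.3] yaw 177.5 j6 -90.7 op 52.4 | total rot z 0.004 then d [0.017, -0.009, 0.823]
```

```bash

python3 -m creep '[{"grip":0.4,"delta_pos":[0.02,-0.01,0.3],"rotation":[0,0,0.004]},{"grip":0.4,"delta_pos":[0.02,-0.01,0.6],"rotation":[0,0,0.004]},{"grip":0.4,"delta_pos":[0.02,-0.01,0.82],"rotation":[0,0,0.004]},{"grip":0.4,"delta_pos":[0.02,-0.01,0.82],"rotation":[0,0,0.004]},{"grip":0.4,"delta_pos":[0.02,-0.01,0.82],"rotation":[0,0,0.004]}]'|egrep 'tool_pos|force'
python3 -m creep '[{"grip":0.8,"delta_pos":[0,0,0],"rotation":[0,0,0]},{"grip":0.8,"delta_pos":[0,0,0],"rotation":[0,0,0]},{"grip":0.8,"delta_pos":[0,0,0],"rotation":[0,0,0]},{"grip":0.8,"delta_pos":[0,0,0],"rotation":[0,0,0]},{"grip":0.8,"delta_pos":[0,0,0],"rotation":[0,0,0]}]'
for i in 1 2; do python3 -m creep '[{"grip":0.8,"delta_pos":[0,0,-0.4],"rotation":[0,0,0]},{"grip":0.8,"delta_pos":[0,0,-0.85],"rotation":[0,0,0]},{"grip":0.8,"delta_pos":[0,0,-0.85],"rotation":[0,0,0]}]'|egrep 'tool|op'; done
for i in 1 2 3; do python3 -m creep '[{"grip":0.8,"delta_pos":[0,0,0],"rotation":[0,0,-0.373]},{"grip":0.8,"delta_pos":[0,0,0],"rotation":[0,0,-0.373]},{"grip":0.8,"delta_pos":[0,0,0],"rotation":[0,0,-0.373]},{"grip":0.8,"delta_pos":[0,0,0],"rotation":[0,0,-0.373]},{"grip":0.8,"delta_pos":[0,0,0],"rotation":[0,0,-0.373]}]' |egrep 'op|gripper'; done
python3 -c "
from h import *
place(-.052,0,.013,-82,0)"
```

```text
tool_pos: [0.44, -0.2078, 0.0305]
force: [0.0, 0.2, 0.7]
gripper_force: 0.0
clock: 23.75
tool_pos: [0.4386, -0.2079, 0.0292]
orientation: [-180.0, 0.0, 176.9]
force: [-1.5, 2.2, 6.9]
opening: 0.026
gripper_force: 30.0
tool_pos: [0.4416, -0.2085, 0.1189]
opening: 0.0256
tool_pos: [0.4413, -0.2086, 0.2043]
opening: 0.026
opening: 0.0259
gripper_force: 30.0
opening: 0.0255
gripper_force: 30.0
opening: 0.0261
gripper_force: 30.0
t 25.9 pos [ 438.2 -207.9  198.4] yaw -82.6 j6 9.5 op 26.1 | total rot z -0.0069 then d [-3.429, -1.013, 1.374]
```

```bash

python3 -m creep '[{"grip":0.8,"delta_pos":[0,0,0],"rotation":[0,0,-0.007]}]' >/dev/null
for i in 1 2 3 4; do python3 -m creep '[{"grip":0.8,"delta_pos":[-0.3,-0.09,0],"rotation":[0,0,0]},{"grip":0.8,"delta_pos":[-0.6,-0.18,0],"rotation":[0,0,0]},{"grip":0.8,"delta_pos":[-0.853,-0.253,0],"rotation":[0,0,0]},{"grip":0.8,"delta_pos":[-0.853,-0.253,0],"rotation":[0,0,0]}]' |egrep 'tool_pos|gripper|open'; done
python3 -m creep '[{"grip":0.8,"delta_pos":[0,0,0.4],"rotation":[0,0,0]},{"grip":0.8,"delta_pos":[0,0,0.8],"rotation":[0,0,0]},{"grip":0.8,"delta_pos":[0,0,0.8],"rotation":[0,0,0]},{"grip":0.8,"delta_pos":[0,0,0.8],"rotation":[0,0,0]}]'
python3 -c "
from h import *
place(-.052,0,.013,-82,-.0016)"
```

```text
tool_pos: [0.4515, -0.1178, 0.1987]
opening: 0.0256
gripper_force: 30.0
tool_pos: [0.4645, -0.03, 0.1987]
opening: 0.0258
gripper_force: 30.0
tool_pos: [0.4774, 0.0579, 0.1986]
opening: 0.026
gripper_force: 30.0
tool_pos: [0.4902, 0.1458, 0.1984]
opening: 0.0258
gripper_force: 30.0
clock: 27.95
tool_pos: [0.4896, 0.1433, 0.1189]
orientation: [179.9, -0.1, -81.8]
force: [0.2, 0.3, 0.3]
opening: 0.0256
gripper_force: 30.0
t 27.9 pos [489.6 143.3 118.9] yaw -81.8 j6 -30.3 op 25.6 | total rot z 0.0017 then d [-0.007, -0.016, 0.579]
```

```bash

python3 -m creep '[{"grip":0.8,"delta_pos":[-0.007,-0.015,0.2],"rotation":[0,0,0.002]},{"grip":0.8,"delta_pos":[-0.007,-0.015,0.4],"rotation":[0,0,0.002]},{"grip":0.8,"delta_pos":[-0.007,-0.015,0.57],"rotation":[0,0,0.002]},{"grip":0.8,"delta_pos":[-0.007,-0.015,0.58],"rotation":[0,0,0.002]},{"grip":0.8,"delta_pos":[-0.007,-0.015,0.58],"rotation":[0,0,0.002]}]' |egrep 'tool_pos|force'
python3 -m creep '[{"grip":0.65,"delta_pos":[0,0,0],"rotation":[0,0,0]},{"grip":0.55,"delta_pos":[0,0,0],"rotation":[0,0,0]},{"grip":0.45,"delta_pos":[0,0,0],"rotation":[0,0,0]},{"grip":0.45,"delta_pos":[0,0,0],"rotation":[0,0,0]}]' |egrep 'tool_pos|force|open'
for i in 1 2; do python3 -m creep '[{"grip":0.45,"delta_pos":[0,0,-0.4],"rotation":[0,0,0]},{"grip":0.45,"delta_pos":[0,0,-0.8],"rotation":[0,0,0]},{"grip":0.45,"delta_pos":[0,0,-0.8],"rotation":[0,0,0]}]' |egrep 'tool_pos'; done
for i in 1 2 ; do python3 -m creep '[{"grip":0.4,"delta_pos":[0.3,0,0],"rotation":[0,0,0]},{"grip":0.4,"delta_pos":[0.6,0,0],"rotation":[0,0,0]},{"grip":0.4,"delta_pos":[0.95,0,0],"rotation":[0,0,0]},{"grip":0.4,"delta_pos":[0.95,0,0],"rotation":[0,0,0]}]' |egrep 'tool_pos'; done
python3 - <<'E'
from h import *
s=snap('top','top7'); t=snap('scene','scene7')
for b in blanks(s): print(b)
plan(.595,-.2249,.03,-189.9)
E
```

```text
tool_pos: [0.4919, 0.1455, 0.0623]
force: [-0.4, 0.2, -0.5]
gripper_force: 30.0
tool_pos: [0.491, 0.1454, 0.0611]
force: [-0.4, -0.0, 0.1]
opening: 0.0465
gripper_force: 0.0
tool_pos: [0.4937, 0.1468, 0.1459]
tool_pos: [0.4934, 0.1465, 0.2261]
tool_pos: [0.504, 0.0485, 0.2203]
tool_pos: [0.5175, -0.0453, 0.2202]
[0.4374, -0.3086, -12.6, 142, 31]
[0.5949, -0.3223, -14.6, 145, 30]
[0.5967, -0.2244, -9.9, 144, 29]
t 30.4 pos [517.4 -43.3 220.2] yaw -82.0 j6 -8.9 op 52.5 | total rot z 1.1985 then d [-1.076, -1.655, 1.902]
```

```bash

for i in 1 2 3; do python3 -m creep '[{"grip":0.4,"delta_pos":[0,0,0],"rotation":[0,0,0.3995]},{"grip":0.4,"delta_pos":[0,0,0],"rotation":[0,0,0.3995]},{"grip":0.4,"delta_pos":[0,0,0],"rotation":[0,0,0.3995]},{"grip":0.4,"delta_pos":[0,0,0],"rotation":[0,0,0.3995]},{"grip":0.4,"delta_pos":[0,0,0],"rotation":[0,0,0.3995]}]' >/dev/null; done
for i in 1 2; do python3 -m creep '[{"grip":0.4,"delta_pos":[-0.27,-0.41,0.05],"rotation":[0,0,0]},{"grip":0.4,"delta_pos":[-0.545,-0.825,0.1],"rotation":[0,0,0]},{"grip":0.4,"delta_pos":[-0.545,-0.825,0.1],"rotation":[0,0,0]},{"grip":0.4,"delta_pos":[-0.545,-0.825,0.1],"rotation":[0,0,0]}]' | egrep 'tool_pos'; done
python3 -m creep '[{"grip":0.4,"delta_pos":[0,0,0.4],"rotation":[0,0,0]},{"grip":0.4,"delta_pos":[0,0,0.9],"rotation":[0,0,0]},{"grip":0.4,"delta_pos":[0,0,0.9],"rotation":[0,0,0]},{"grip":0.4,"delta_pos":[0,0,0.9],"rotation":[0,0,0]}]'|egrep 'clock|tool_pos|orient'
python3 -c "
from h import *
s=snap('top')
for b in blanks(s): print(b)
plan(.597,-.2244,.03,-189.9)"
```

```text
tool_pos: [0.5571, -0.1344, 0.2097]
tool_pos: [0.5967, -0.2239, 0.1999]
clock: 33.05
tool_pos: [0.5968, -0.223, 0.1115]
orientation: [-180.0, -0.1, 170.4]
[0.4374, -0.3086, -12.6, 142, 31]
t 33.1 pos [ 598.1 -223.4  113. ] yaw 170.4 j6 -96.7 op 52.6 | total rot z 0.0031 then d [0.009, -0.012, 0.83]
```

```bash

python3 -m creep '[{"grip":0.4,"delta_pos":[0,-0.01,0.3],"rotation":[0,0,0.003]},{"grip":0.4,"delta_pos":[0,-0.01,0.6],"rotation":[0,0,0.003]},{"grip":0.4,"delta_pos":[0,-0.01,0.83],"rotation":[0,0,0.003]},{"grip":0.4,"delta_pos":[0,-0.01,0.83],"rotation":[0,0,0.003]},{"grip":0.4,"delta_pos":[0,-0.01,0.83],"rotation":[0,0,0.003]}]'|egrep 'tool_pos|force'
python3 -m creep '[{"grip":0.8,"delta_pos":[0,0,0],"rotation":[0,0,0]},{"grip":0.8,"delta_pos":[0,0,0],"rotation":[0,0,0]},{"grip":0.8,"delta_pos":[0,0,0],"rotation":[0,0,0]},{"grip":0.8,"delta_pos":[0,0,0],"rotation":[0,0,0]},{"grip":0.8,"delta_pos":[0,0,0],"rotation":[0,0,0]}]'
for i in 1 2; do python3 -m creep '[{"grip":0.8,"delta_pos":[0,0,-0.4],"rotation":[0,0,0]},{"grip":0.8,"delta_pos":[0,0,-0.85],"rotation":[0,0,0]},{"grip":0.8,"delta_pos":[0,0,-0.85],"rotation":[0,0,0]}]'|egrep 'tool|op'; done
python3 -m creep '[{"grip":0.8,"delta_pos":[0,0,0],"rotation":[0,0,-0.198]},{"grip":0.8,"delta_pos":[0,0,0],"rotation":[0,0,-0.198]},{"grip":0.8,"delta_pos":[0,0,0],"rotation":[0,0,-0.198]},{"grip":0.8,"delta_pos":[0,0,0],"rotation":[0,0,-0.198]}]' |egrep 'op|gripper'
python3 -c "
from h import *
place(0,.052,.039,-172,0)"
```

```text
tool_pos: [0.5984, -0.225, 0.0301]
force: [0.7, 0.1, 0.9]
gripper_force: 0.0
clock: 34.1
tool_pos: [0.5971, -0.2251, 0.0284]
orientation: [-180.0, 0.1, 170.0]
force: [-0.6, 0.7, 5.8]
opening: 0.0257
gripper_force: 30.0
tool_pos: [0.6004, -0.2258, 0.119]
opening: 0.0258
tool_pos: [0.6, -0.2259, 0.2044]
opening: 0.0259
opening: 0.0259
gripper_force: 30.0
t 35.1 pos [ 596.6 -225.   197.2] yaw -172.5 j6 -79.3 op 25.9 | total rot z -0.0051 then d [0.011, 4.339, 1.102]
```

```bash

python3 -m creep '[{"grip":0.8,"delta_pos":[0,0,0],"rotation":[0,0,-0.005]}]' >/dev/null
for i in 1 2 3 4 5; do python3 -m creep '[{"grip":0.8,"delta_pos":[0,0.3,0],"rotation":[0,0,0]},{"grip":0.8,"delta_pos":[0.002,0.6,0],"rotation":[0,0,0]},{"grip":0.8,"delta_pos":[0.002,0.868,0],"rotation":[0,0,0]},{"grip":0.8,"delta_pos":[0.002,0.868,0],"rotation":[0,0,0]}]' |egrep 'tool_pos|gripper|open'; done
python3 -m creep '[{"grip":0.8,"delta_pos":[0,0,0.3],"rotation":[0,0,0]},{"grip":0.8,"delta_pos":[0,0,0.6],"rotation":[0,0,0]},{"grip":0.8,"delta_pos":[0,0,0.6],"rotation":[0,0,0]},{"grip":0.8,"delta_pos":[0,0,0.6],"rotation":[0,0,0]}]'
python3 -c "
from h import *
place(0,.052,.039,-172,0)"
```

```text
tool_pos: [0.5839, -0.1367, 0.1977]
opening: 0.0255
gripper_force: 30.0
tool_pos: [0.5714, -0.0512, 0.1977]
opening: 0.0256
gripper_force: 30.0
tool_pos: [0.559, 0.0344, 0.1976]
opening: 0.0262
gripper_force: 30.0
tool_pos: [0.5467, 0.1201, 0.1976]
opening: 0.0258
gripper_force: 30.0
tool_pos: [0.5342, 0.2059, 0.1975]
opening: 0.0263
gripper_force: 30.0
clock: 37.6
tool_pos: [0.5342, 0.2033, 0.1378]
orientation: [-179.9, -0.0, -171.8]
force: [0.4, 0.1, -0.2]
opening: 0.0256
gripper_force: 30.0
t 37.6 pos [534.2 203.3 137.8] yaw -171.8 j6 -122.3 op 25.6 | total rot z 0.0017 then d [-0.01, 0.01, 0.508]
```

```bash

python3 -m creep '[{"grip":0.8,"delta_pos":[-0.01,0.01,0.2],"rotation":[0,0,0.002]},{"grip":0.8,"delta_pos":[-0.01,0.01,0.4],"rotation":[0,0,0.002]},{"grip":0.8,"delta_pos":[-0.01,0.01,0.5],"rotation":[0,0,0.002]},{"grip":0.8,"delta_pos":[-0.01,0.01,0.5],"rotation":[0,0,0.002]},{"grip":0.8,"delta_pos":[-0.01,0.01,0.5],"rotation":[0,0,0.002]}]' |egrep 'tool_pos|force'
python3 -c "
from h import *
place(0,.052,.039,-172,0)"
```

```text
tool_pos: [0.5354, 0.2057, 0.0888]
force: [-0.1, -0.2, -1.1]
gripper_force: 30.0
t 38.1 pos [535.4 205.7  88.8] yaw -172.0 j6 -122.6 op 25.7 | total rot z 0.0004 then d [0.005, -0.012, 0.018]
```

```bash

python3 -m creep '[{"grip":0.8,"delta_pos":[0,-0.012,0.025],"rotation":[0,0,0]},{"grip":0.8,"delta_pos":[0,-0.012,0.025],"rotation":[0,0,0]},{"grip":0.8,"delta_pos":[0,-0.012,0.025],"rotation":[0,0,0]}]' |egrep 'tool_pos|force'
python3 -m creep '[{"grip":0.65,"delta_pos":[0,0,0],"rotation":[0,0,0]},{"grip":0.55,"delta_pos":[0,0,0],"rotation":[0,0,0]},{"grip":0.45,"delta_pos":[0,0,0],"rotation":[0,0,0]},{"grip":0.45,"delta_pos":[0,0,0],"rotation":[0,0,0]}]' |egrep 'tool_pos|force|open'
python3 -m creep '[{"grip":0.45,"delta_pos":[0,0,-0.4],"rotation":[0,0,0]},{"grip":0.45,"delta_pos":[0,0,-0.8],"rotation":[0,0,0]},{"grip":0.45,"delta_pos":[0,0,-0.8],"rotation":[0,0,0]}]' |egrep 'tool_pos'
python3 -m creep '[{"grip":0.45,"delta_pos":[0,0,-0.4],"rotation":[0,0,0]},{"grip":0.45,"delta_pos":[0,0,-0.5],"rotation":[0,0,0]},{"grip":0.45,"delta_pos":[0,0,-0.5],"rotation":[0,0,0]}]' |egrep 'tool_pos'
for i in 1 2 ; do python3 -m creep '[{"grip":0.4,"delta_pos":[0,-0.3,0],"rotation":[0,0,0]},{"grip":0.4,"delta_pos":[0,-0.6,0],"rotation":[0,0,0]},{"grip":0.4,"delta_pos":[0,-0.95,0],"rotation":[0,0,0]},{"grip":0.4,"delta_pos":[0,-0.95,0],"rotation":[0,0,0]}]' |egrep 'tool_pos'; done
python3 - <<'E'
from h import *
s=snap('top','top8'); t=snap('scene','scene8')
for b in blanks(s): print(b)
plan(.5949,-.3223,.03,-194.6)
L=[]
for q,n in((s,'top'),(t,'scene')):
    P=[]
    for f in(.052,-.052): P.append([[*(TC+(f+sx*.013)*EX+sy*.07*EY),.06] for sx,sy in((1,1),(1,-1),(-1,-1),(-1,1))])
    P.append([[*(TC+(.052+sx*.013)*EY+sy*.07*EX),.086] for sx,sy in((1,1),(1,-1),(-1,-1),(-1,1))])
    P=[proj(q,np.array(k)-[*COR[n],0]) for k in P]; o=np.mean(P,(0,1)).astype(int)-[32,45]
    im=cv2.resize(q['color'][o[1]:o[1]+90,o[0]:o[0]+65],None,fx=6,fy=6,interpolation=cv2.INTER_CUBIC)[...,::-1].copy()
    for pp,col in zip(P,((255,0,255),(255,0,0),(0,0,255))): cv2.polylines(im,[((pp-o+.5)*6).astype(np.int32)],True,col,1)
    L.append(im)
cv2.imwrite('pics/placed3.png',np.hstack(L))
E
```

```text
tool_pos: [0.535, 0.2044, 0.0856]
force: [-0.4, -0.8, -0.6]
gripper_force: 30.0
tool_pos: [0.5348, 0.2044, 0.0851]
force: [0.1, -0.2, 0.3]
opening: 0.046
gripper_force: 0.0
tool_pos: [0.5376, 0.206, 0.1707]
tool_pos: [0.5357, 0.205, 0.2172]
tool_pos: [0.5474, 0.1072, 0.2137]
tool_pos: [0.5609, 0.0136, 0.2138]
[0.4374, -0.3086, -12.6, 142, 31]
[0.5949, -0.3223, -14.6, 145, 30]
t 40.3 pos [561.   15.7 214. ] yaw -172.1 j6 -103.6 op 52.7 | total rot z 0.2503 then d [-1.18, -3.185, 1.84]
```

View pics/placed3.png

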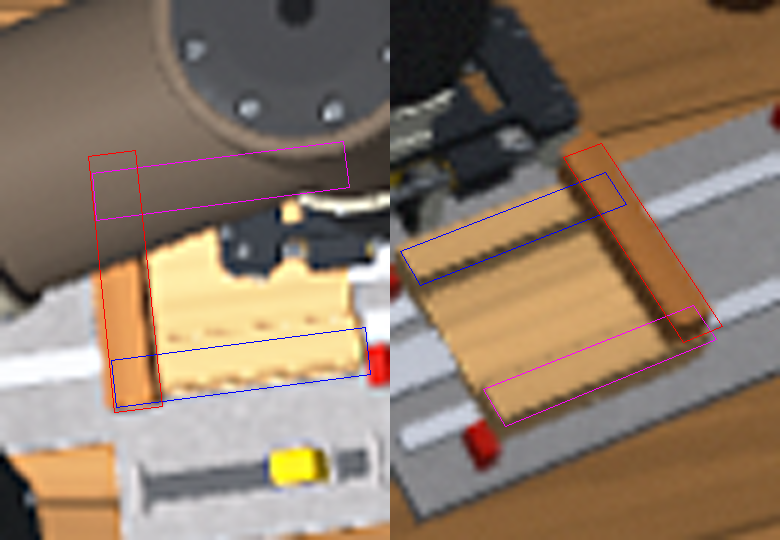

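The picture shows two pale layer-1 blanks lying along the rails at both edges, and the brown one across on the fan-side edge. All are flush within about 1–2 px. Next, the second brown blank goes to layer2b.

```bash

python3 -m creep '[{"grip":0.4,"delta_pos":[0,0,0],"rotation":[0,0,0.25]},{"grip":0.4,"delta_pos":[0,0,0],"rotation":[0,0,0.25]},{"grip":0.4,"delta_pos":[0,0,0],"rotation":[0,0,0.25]},{"grip":0.4,"delta_pos":[0,0,0],"rotation":[0,0,0.25]}]' >/dev/null
for i in 1 2 3 4; do python3 -m creep '[{"grip":0.4,"delta_pos":[-0.15,-0.4,0.02],"rotation":[0,0,0]},{"grip":0.4,"delta_pos":[-0.295,-0.796,0.05],"rotation":[0,0,0]},{"grip":0.4,"delta_pos":[-0.295,-0.796,0.05],"rotation":[0,0,0]},{"grip":0.4,"delta_pos":[-0.295,-0.796,0.05],"rotation":[0,0,0]}]' | egrep 'tool_pos'; done
python3 -m creep '[{"grip":0.4,"delta_pos":[0,0,0.4],"rotation":[0,0,0]},{"grip":0.4,"delta_pos":[0,0,0.8],"rotation":[0,0,0]},{"grip":0.4,"delta_pos":[0,0,0.8],"rotation":[0,0,0]},{"grip":0.4,"delta_pos":[0,0,0.8],"rotation":[0,0,0]}]'|egrep 'clock|tool_pos|orient'
python3 -c "
from h import *
s=snap('top')
for b in blanks(s): print(b)
plan(.5965,-.3225,.03,-194.6)"
```

```text
tool_pos: [0.5698, -0.0685, 0.2095]
tool_pos: [0.5787, -0.1524, 0.2047]
tool_pos: [0.5875, -0.2364, 0.1998]
tool_pos: [0.5962, -0.3205, 0.1948]
clock: 42.7
tool_pos: [0.5964, -0.3202, 0.1159]
orientation: [-180.0, -0.0, 165.7]
[0.4374, -0.3086, -12.6, 142, 31]
t 42.8 pos [ 597.4 -320.8  117.3] yaw 165.7 j6 -92.6 op 52.3 | total rot z 0.0029 then d [0.004, -0.018, 0.873]
```

```bash

python3 -m creep '[{"grip":0.4,"delta_pos":[0,-0.015,0.3],"rotation":[0,0,0.003]},{"grip":0.4,"delta_pos":[0,-0.015,0.6],"rotation":[0,0,0.003]},{"grip":0.4,"delta_pos":[0,-0.015,0.87],"rotation":[0,0,0.003]},{"grip":0.4,"delta_pos":[0,-0.015,0.87],"rotation":[0,0,0.003]},{"grip":0.4,"delta_pos":[0,-0.015,0.87],"rotation":[0,0,0.003]}]'|egrep 'tool_pos|force'
python3 -m creep '[{"grip":0.8,"delta_pos":[0,0,0],"rotation":[0,0,0]},{"grip":0.8,"delta_pos":[0,0,0],"rotation":[0,0,0]},{"grip":0.8,"delta_pos":[0,0,0],"rotation":[0,0,0]},{"grip":0.8,"delta_pos":[0,0,0],"rotation":[0,0,0]},{"grip":0.8,"delta_pos":[0,0,0],"rotation":[0,0,0]}]'
for i in 1 2; do python3 -m creep '[{"grip":0.8,"delta_pos":[0,0,-0.4],"rotation":[0,0,0]},{"grip":0.8,"delta_pos":[0,0,-0.85],"rotation":[0,0,0]},{"grip":0.8,"delta_pos":[0,0,-0.85],"rotation":[0,0,0]}]'|egrep 'tool|op'; done
python3 -m creep '[{"grip":0.8,"delta_pos":[0,0,0],"rotation":[0,0,-0.251]},{"grip":0.8,"delta_pos":[0,0,0],"rotation":[0,0,-0.251]},{"grip":0.8,"delta_pos":[0,0,0],"rotation":[0,0,-0.251]},{"grip":0.8,"delta_pos":[0,0,0],"rotation":[0,0,-0.251]}]' |egrep 'op|gripper'
python3 -c "
from h import *
place(0,-.052,.039,-172,0)"
```

```text
tool_pos: [0.597, -0.3232, 0.0304]
force: [0.2, -0.8, 0.6]
gripper_force: 0.0
clock: 43.75
tool_pos: [0.5959, -0.3232, 0.0289]
orientation: [-180.0, 0.0, 165.3]
force: [-1.6, 1.7, 6.1]
opening: 0.0259
gripper_force: 30.0
tool_pos: [0.5992, -0.3245, 0.12]
opening: 0.0255
tool_pos: [0.5986, -0.3245, 0.2053]
opening: 0.0255
opening: 0.026
gripper_force: 30.0
t 44.8 pos [ 595.5 -323.   197.7] yaw -172.1 j6 -70.0 op 26.0 | total rot z -0.001 then d [-0.136, 4.268, 1.107]
```

```bash

for i in 1 2 3 4 5; do python3 -m creep '[{"grip":0.8,"delta_pos":[-0.01,0.3,0],"rotation":[0,0,0]},{"grip":0.8,"delta_pos":[-0.02,0.6,0],"rotation":[0,0,0]},{"grip":0.8,"delta_pos":[-0.027,0.854,0],"rotation":[0,0,0]},{"grip":0.8,"delta_pos":[-0.027,0.854,0],"rotation":[0,0,0]}]' |egrep 'tool_pos|gripper|open'; done
python3 -m creep '[{"grip":0.8,"delta_pos":[0,0,0.3],"rotation":[0,0,0]},{"grip":0.8,"delta_pos":[0,0,0.6],"rotation":[0,0,0]},{"grip":0.8,"delta_pos":[0,0,0.9],"rotation":[0,0,0]},{"grip":0.8,"delta_pos":[0,0,0.98],"rotation":[0,0,0]},{"grip":0.8,"delta_pos":[0,0,0.98],"rotation":[0,0,0]}]'
python3 -c "
from h import *
place(0,-.052,.039,-172,0)"
```

```text
tool_pos: [0.5864, -0.2356, 0.1982]
opening: 0.026
gripper_force: 30.0
tool_pos: [0.5776, -0.1511, 0.1982]
opening: 0.0256
gripper_force: 30.0
tool_pos: [0.5688, -0.0665, 0.1982]
opening: 0.0261
gripper_force: 30.0
tool_pos: [0.56, 0.0182, 0.1981]
opening: 0.0256
gripper_force: 30.0
tool_pos: [0.5512, 0.1031, 0.198]
opening: 0.0256
gripper_force: 30.0
clock: 47.25
tool_pos: [0.5504, 0.1006, 0.0991]
orientation: [-179.9, -0.1, -172.2]
force: [0.4, -0.6, -1.0]
opening: 0.0256
gripper_force: 30.0
t 47.2 pos [550.4 100.6  99.1] yaw -172.2 j6 -112.6 op 25.6 | total rot z -0.0026 then d [0.007, 0.011, 0.121]
```

```bash

python3 -m creep '[{"grip":0.8,"delta_pos":[0,0,0.1],"rotation":[0,0,-0.002]},{"grip":0.8,"delta_pos":[0,0,0.1],"rotation":[0,0,-0.002]},{"grip":0.8,"delta_pos":[0,0,0.1],"rotation":[0,0,-0.002]},{"grip":0.8,"delta_pos":[0,0,0.1],"rotation":[0,0,-0.002]}]' |egrep 'tool_pos|force'
python3 -c "
from h import *
place(0,-.052,.039,-172,0)"
```

```text
tool_pos: [0.5511, 0.102, 0.0909]
force: [0.6, -0.5, 0.3]
gripper_force: 30.0
t 47.6 pos [551.1 102.   90.9] yaw -172.0 j6 -112.5 op 25.6 | total rot z 0.0004 then d [0.016, -0.003, 0.039]
```

```bash

python3 -m creep '[{"grip":0.8,"delta_pos":[0.01,-0.003,0.045],"rotation":[0,0,0]},{"grip":0.8,"delta_pos":[0.01,-0.003,0.045],"rotation":[0,0,0]},{"grip":0.8,"delta_pos":[0.01,-0.003,0.045],"rotation":[0,0,0]}]' |egrep 'tool_pos|force'
python3 -m creep '[{"grip":0.65,"delta_pos":[0,0,0],"rotation":[0,0,0]},{"grip":0.55,"delta_pos":[0,0,0],"rotation":[0,0,0]},{"grip":0.48,"delta_pos":[0,0,0],"rotation":[0,0,0]},{"grip":0.48,"delta_pos":[0,0,0],"rotation":[0,0,0]}]' |egrep 'tool_pos|force|open'
python3 -m creep '[{"grip":0.48,"delta_pos":[0,0,-0.4],"rotation":[0,0,0]},{"grip":0.48,"delta_pos":[0,0,-0.8],"rotation":[0,0,0]},{"grip":0.48,"delta_pos":[0,0,-0.8],"rotation":[0,0,0]}]' |egrep 'tool_pos'
python3 -m creep '[{"grip":0.4,"delta_pos":[0,0,-0.4],"rotation":[0,0,0]},{"grip":0.4,"delta_pos":[0,0,-0.5],"rotation":[0,0,0]},{"grip":0.4,"delta_pos":[0,0,-0.5],"rotation":[0,0,0]}]' |egrep 'tool_pos'
for i in 1; do python3 -m creep '[{"grip":0.4,"delta_pos":[0,-0.3,0],"rotation":[0,0,0]},{"grip":0.4,"delta_pos":[0,-0.6,0],"rotation":[0,0,0]},{"grip":0.4,"delta_pos":[0,-0.95,0],"rotation":[0,0,0]},{"grip":0.4,"delta_pos":[0,-0.95,0],"rotation":[0,0,0]}]' |egrep 'tool_pos'; done
python3 - <<'E'
from h import *
s=snap('top','top9'); t=snap('scene','scene9')
for b in blanks(s): print(b)
plan(.4385,-.3086,.03,-192.6)
E
```

```text
tool_pos: [0.55, 0.1016, 0.0859]
force: [0.1, 0.7, 2.0]
gripper_force: 30.0
tool_pos: [0.5496, 0.1013, 0.0855]
force: [-0.1, 0.4, 0.8]
opening: 0.044
gripper_force: 0.0
tool_pos: [0.5527, 0.1024, 0.1711]
tool_pos: [0.5508, 0.1018, 0.2177]
tool_pos: [0.5624, 0.0044, 0.2141]
[0.4374, -0.3086, -12.6, 142, 31]
t 49.5 pos [562.5   6.5 214.4] yaw -172.1 j6 -102.7 op 52.8 | total rot z 0.2279 then d [0.523, -3.346, 1.844]
```

```bash

python3 -m creep '[{"grip":0.4,"delta_pos":[0,0,0],"rotation":[0,0,0.228]},{"grip":0.4,"delta_pos":[0,0,0],"rotation":[0,0,0.228]},{"grip":0.4,"delta_pos":[0,0,0],"rotation":[0,0,0.228]},{"grip":0.4,"delta_pos":[0,0,0],"rotation":[0,0,0.228]}]' >/dev/null
for i in 1 2 3 4; do python3 -m creep '[{"grip":0.4,"delta_pos":[0.06,-0.4,0.02],"rotation":[0,0,0]},{"grip":0.4,"delta_pos":[0.131,-0.836,0.05],"rotation":[0,0,0]},{"grip":0.4,"delta_pos":[0.131,-0.836,0.05],"rotation":[0,0,0]},{"grip":0.4,"delta_pos":[0.131,-0.836,0.05],"rotation":[0,0,0]}]' | egrep 'tool_pos'; done
python3 -m creep '[{"grip":0.4,"delta_pos":[0,0,0.4],"rotation":[0,0,0]},{"grip":0.4,"delta_pos":[0,0,0.8],"rotation":[0,0,0]},{"grip":0.4,"delta_pos":[0,0,0.8],"rotation":[0,0,0]},{"grip":0.4,"delta_pos":[0,0,0.8],"rotation":[0,0,0]}]'|egrep 'clock|tool_pos|orient'
python3 -c "
from h import *
plan(.4385,-.3086,.03,-192.6)"
```

```text
tool_pos: [0.5318, -0.0718, 0.2104]
tool_pos: [0.5015, -0.1502, 0.2055]
tool_pos: [0.471, -0.2288, 0.2005]
tool_pos: [0.4403, -0.3074, 0.1955]
clock: 51.85
tool_pos: [0.4405, -0.3069, 0.1161]
orientation: [-180.0, -0.1, 167.7]
t 51.9 pos [ 440.5 -306.9  116.1] yaw 167.7 j6 -88.5 op 52.8 | total rot z 0.0029 then d [0.016, -0.021, 0.861]
```

```bash

python3 -m creep '[{"grip":0.4,"delta_pos":[0.01,-0.02,0.3],"rotation":[0,0,0.003]},{"grip":0.4,"delta_pos":[0.01,-0.02,0.6],"rotation":[0,0,0.003]},{"grip":0.4,"delta_pos":[0.01,-0.02,0.86],"rotation":[0,0,0.003]},{"grip":0.4,"delta_pos":[0.01,-0.02,0.86],"rotation":[0,0,0.003]},{"grip":0.4,"delta_pos":[0.01,-0.02,0.86],"rotation":[0,0,0.003]}]'|egrep 'tool_pos|force'
python3 -m creep '[{"grip":0.8,"delta_pos":[0,0,0],"rotation":[0,0,0]},{"grip":0.8,"delta_pos":[0,0,0],"rotation":[0,0,0]},{"grip":0.8,"delta_pos":[0,0,0],"rotation":[0,0,0]},{"grip":0.8,"delta_pos":[0,0,0],"rotation":[0,0,0]},{"grip":0.8,"delta_pos":[0,0,0],"rotation":[0,0,0]}]'
for i in 1 2; do python3 -m creep '[{"grip":0.8,"delta_pos":[0,0,-0.4],"rotation":[0,0,0]},{"grip":0.8,"delta_pos":[0,0,-0.85],"rotation":[0,0,0]},{"grip":0.8,"delta_pos":[0,0,-0.85],"rotation":[0,0,0]}]'|egrep 'tool|op'; done
for i in 1 2 3; do python3 -m creep '[{"grip":0.8,"delta_pos":[0,0,0],"rotation":[0,0,-0.409]},{"grip":0.8,"delta_pos":[0,0,0],"rotation":[0,0,-0.409]},{"grip":0.8,"delta_pos":[0,0,0],"rotation":[0,0,-0.409]},{"grip":0.8,"delta_pos":[0,0,0],"rotation":[0,0,-0.409]},{"grip":0.8,"delta_pos":[0,0,0],"rotation":[0,0,-0.409]}]' |egrep 'op|gripper'; done
python3 -c "
from h import *
place(.052,0,.065,-82,0)"
```

```text
tool_pos: [0.4398, -0.3097, 0.0315]
force: [0.7, 0.2, 0.1]
gripper_force: 0.0
clock: 52.85
tool_pos: [0.4385, -0.3097, 0.0303]
orientation: [-180.0, 0.1, 167.3]
force: [-1.1, 1.6, 6.3]
opening: 0.0257
gripper_force: 30.0
tool_pos: [0.4413, -0.311, 0.1203]
opening: 0.0255
tool_pos: [0.441, -0.3111, 0.2058]
opening: 0.0262
opening: 0.0257
gripper_force: 30.0
opening: 0.0255
gripper_force: 30.0
opening: 0.0257
gripper_force: 30.0
t 55.0 pos [ 437.9 -309.5  199.3] yaw -82.0 j6 22.3 op 25.7 | total rot z -0.0003 then d [-4.435, -2.197, 0.863]
```

```bash

for i in 1 2 3 4 5; do python3 -m creep '[{"grip":0.8,"delta_pos":[-0.3,-0.15,0],"rotation":[0,0,0]},{"grip":0.8,"delta_pos":[-0.6,-0.3,0],"rotation":[0,0,0]},{"grip":0.8,"delta_pos":[-0.887,-0.439,0],"rotation":[0,0,0]},{"grip":0.8,"delta_pos":[-0.887,-0.439,0],"rotation":[0,0,0]}]' |egrep 'tool_pos|gripper|open'; done
python3 -m creep '[{"grip":0.8,"delta_pos":[0,0,0.3],"rotation":[0,0,0]},{"grip":0.8,"delta_pos":[0,0,0.6],"rotation":[0,0,0]},{"grip":0.8,"delta_pos":[0,0,0.7],"rotation":[0,0,0]},{"grip":0.8,"delta_pos":[0,0,0.7],"rotation":[0,0,0]},{"grip":0.8,"delta_pos":[0,0,0.7],"rotation":[0,0,0]}]'
python3 -c "
from h import *
place(.052,0,.065,-82,0)"
```

```text
tool_pos: [0.4706, -0.2134, 0.1996]
opening: 0.026
gripper_force: 30.0
tool_pos: [0.5024, -0.12, 0.1995]
opening: 0.0253
gripper_force: 30.0
tool_pos: [0.5342, -0.0263, 0.1994]
opening: 0.0256
gripper_force: 30.0
tool_pos: [0.5659, 0.0673, 0.1991]
opening: 0.0259
gripper_force: 30.0
tool_pos: [0.5975, 0.1609, 0.1989]
opening: 0.0258
gripper_force: 30.0
clock: 57.45
tool_pos: [0.5972, 0.1588, 0.1306]
orientation: [-179.9, -0.0, -82.3]
force: [0.1, 0.2, -0.9]
opening: 0.0261
gripper_force: 30.0
t 57.5 pos [597.2 158.8 130.6] yaw -82.3 j6 -25.4 op 26.1 | total rot z -0.0039 then d [-0.019, 0.031, 0.176]
```

```bash

python3 -m creep '[{"grip":0.8,"delta_pos":[-0.01,0.025,0.12],"rotation":[0,0,-0.003]},{"grip":0.8,"delta_pos":[-0.01,0.025,0.12],"rotation":[0,0,-0.003]},{"grip":0.8,"delta_pos":[-0.01,0.025,0.12],"rotation":[0,0,-0.003]},{"grip":0.8,"delta_pos":[-0.01,0.025,0.12],"rotation":[0,0,-0.003]}]' |egrep 'tool_pos|force'
python3 -c "
from h import *
place(.052,0,.065,-82,0)"
```

```text
tool_pos: [0.594, 0.1601, 0.118]
force: [0.3, 0.3, -0.7]
gripper_force: 30.0
t 57.9 pos [594.  160.1 118. ] yaw -82.0 j6 -25.3 op 25.5 | total rot z -0.0005 then d [-0.002, 0.002, 0.05]
```

```bash

python3 -m creep '[{"grip":0.8,"delta_pos":[0,0,0.03],"rotation":[0,0,0]},{"grip":0.8,"delta_pos":[0,0,0.045],"rotation":[0,0,0]},{"grip":0.8,"delta_pos":[0,0,0.045],"rotation":[0,0,0]}]' |egrep 'tool_pos|force'
python3 -m creep '[{"grip":0.65,"delta_pos":[0,0,0],"rotation":[0,0,0]},{"grip":0.55,"delta_pos":[0,0,0],"rotation":[0,0,0]},{"grip":0.45,"delta_pos":[0,0,0],"rotation":[0,0,0]},{"grip":0.45,"delta_pos":[0,0,0],"rotation":[0,0,0]}]' |egrep 'tool_pos|force|open'
python3 -m creep '[{"grip":0.45,"delta_pos":[0,0,-0.4],"rotation":[0,0,0]},{"grip":0.45,"delta_pos":[0,0,-0.8],"rotation":[0,0,0]},{"grip":0.4,"delta_pos":[0,0,-0.9],"rotation":[0,0,0]}]' |egrep 'tool_pos'
for i in 1 2; do python3 -m creep '[{"grip":0.4,"delta_pos":[0.3,0.1,0],"rotation":[0,0,0]},{"grip":0.4,"delta_pos":[0.6,0.2,0],"rotation":[0,0,0]},{"grip":0.4,"delta_pos":[0.95,0.25,0],"rotation":[0,0,0]},{"grip":0.4,"delta_pos":[0.95,0.25,0],"rotation":[0,0,0]}]' |egrep 'tool_pos'; done
python3 - <<'E'
from h import *
s=snap('top','top10'); t=snap('scene','scene10')
print(blanks(s))
P=TC-.125*EY
plan(P[0],P[1],.076,-82)
L=[]
for q,n in((s,'top'),(t,'scene')):
    o=proj(q,[[*TC,.06]])[0].astype(int)-[32,45]
    L.append(cv2.resize(q['color'][o[1]:o[1]+90,o[0]:o[0]+65],None,fx=6,fy=6,interpolation=cv2.INTER_CUBIC)[...,::-1])
cv2.imwrite('pics/placed5.png',np.hstack(L))
E
```

```text
tool_pos: [0.594, 0.16, 0.1134]
force: [-1.1, 0.2, 3.0]
gripper_force: 30.0
tool_pos: [0.5938, 0.1599, 0.113]
force: [-0.4, -0.6, -0.1]
opening: 0.0464
gripper_force: 0.0
tool_pos: [0.596, 0.1606, 0.208]
tool_pos: [0.5815, 0.0593, 0.2031]
tool_pos: [0.5701, -0.0378, 0.2029]
[]
t 59.8 pos [570.6 -35.7 203. ] yaw -82.2 j6 -8.2 op 52.6 | total rot z -0.0017 then d [-0.658, 0.018, 1.27]
```

View pics/placed5.png

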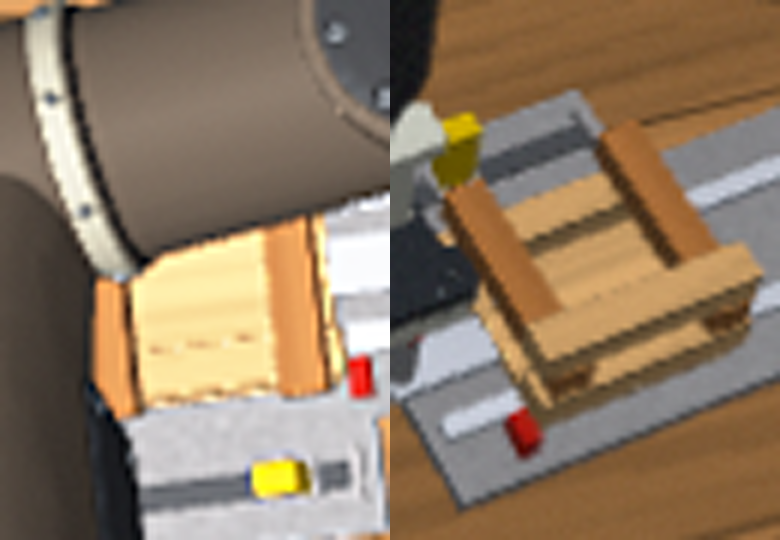

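The picture shows the full five-blank crosswise tower: two pale below, two brown across, and the last pale alone on the +x edge. Everything is flush and level. Now I'll go to the post to push the tray home.

```bash

python3 -m creep '[{"grip":0.4,"delta_pos":[-0.33,0.01,0],"rotation":[0,0,0]},{"grip":0.4,"delta_pos":[-0.658,0.018,0],"rotation":[0,0,0]},{"grip":0.4,"delta_pos":[-0.658,0.018,0],"rotation":[0,0,0]},{"grip":0.4,"delta_pos":[-0.658,0.018,0],"rotation":[0,0,0]}]' |egrep 'tool_pos'
python3 -m creep '[{"grip":0.4,"delta_pos":[0,0,0.3],"rotation":[0,0,0]},{"grip":0.4,"delta_pos":[0,0,0.6],"rotation":[0,0,0]},{"grip":0.4,"delta_pos":[0,0,0.7],"rotation":[0,0,0]},{"grip":0.4,"delta_pos":[0,0,0.7],"rotation":[0,0,0]}]' |egrep 'tool_pos|force'
python3 -c "
from h import *
P=TC-.125*EY
plan(P[0],P[1],.076,-82)"
```

```text
tool_pos: [0.5597, 0.0314, 0.2031]
tool_pos: [0.559, 0.0292, 0.1317]
force: [0.3, 0.2, 0.5]
gripper_force: 0.0
t 60.5 pos [559.   29.2 131.7] yaw -82.1 j6 -15.1 op 52.5 | total rot z -0.0008 then d [0.001, -0.007, 0.557]
```

```bash

python3 -m creep '[{"grip":0.4,"delta_pos":[0,-0.005,0.2],"rotation":[0,0,0]},{"grip":0.4,"delta_pos":[0,-0.005,0.4],"rotation":[0,0,0]},{"grip":0.4,"delta_pos":[0,-0.005,0.55],"rotation":[0,0,0]},{"grip":0.4,"delta_pos":[0,-0.005,0.55],"rotation":[0,0,0]},{"grip":0.4,"delta_pos":[0,-0.005,0.55],"rotation":[0,0,0]}]' |egrep 'tool_pos|force'
python3 -m creep '[{"grip":0.6,"delta_pos":[0,0,0],"rotation":[0,0,0]},{"grip":0.7,"delta_pos":[0,0,0],"rotation":[0,0,0]},{"grip":0.8,"delta_pos":[0,0,0],"rotation":[0,0,0]},{"grip":0.8,"delta_pos":[0,0,0],"rotation":[0,0,0]},{"grip":0.8,"delta_pos":[0,0,0],"rotation":[0,0,0]}]'

```

```text
tool_pos: [0.5611, 0.0299, 0.0794]
force: [0.1, -0.2, 0.1]
gripper_force: 0.0
clock: 61.55
tool_pos: [0.5583, 0.0294, 0.0781]
orientation: [179.8, -0.0, -82.1]
force: [-7.7, 0.9, 8.1]
opening: 0.0226
gripper_force: 30.0
```

```bash

python3 -m creep '[{"grip":0.8,"delta_pos":[-0.02,0.01,0],"rotation":[0,0,0]},{"grip":0.8,"delta_pos":[-0.05,0.015,0],"rotation":[0,0,0]},{"grip":0.8,"delta_pos":[-0.09,0.015,0],"rotation":[0,0,0]},{"grip":0.8,"delta_pos":[-0.13,0.015,0],"rotation":[0,0,0]},{"grip":0.8,"delta_pos":[-0.17,0.015,0],"rotation":[0,0,0]}]' |egrep 'tool_pos|force|open'
for i in 1 2 3; do python3 -m creep '[{"grip":0.8,"delta_pos":[-0.05,0,0],"rotation":[0,0,0]},{"grip":0.8,"delta_pos":[-0.1,0,0],"rotation":[0,0,0]},{"grip":0.8,"delta_pos":[-0.15,0,0],"rotation":[0,0,0]},{"grip":0.8,"delta_pos":[-0.2,0,0],"rotation":[0,0,0]},{"grip":0.8,"delta_pos":[-0.25,0,0],"rotation":[0,0,0]}]' |egrep 'tool_pos|force|open'; done

```

```text
tool_pos: [0.5559, 0.0465, 0.0782]
force: [-3.8, -2.5, 5.4]
opening: 0.0228
gripper_force: 30.0
tool_pos: [0.5524, 0.0714, 0.0782]
force: [-4.1, -2.1, 5.4]
opening: 0.0229
gripper_force: 30.0
tool_pos: [0.549, 0.0962, 0.0782]
force: [-3.7, -1.5, 6.7]
opening: 0.0227
gripper_force: 30.0
tool_pos: [0.5455, 0.1209, 0.0782]
force: [-3.8, -2.7, 6.3]
opening: 0.0231
gripper_force: 30.0
```

```bash

python3 -m creep '[{"grip":0.8,"delta_pos":[-0.05,0,0],"rotation":[0,0,0]},{"grip":0.8,"delta_pos":[-0.1,0,0],"rotation":[0,0,0]},{"grip":0.8,"delta_pos":[-0.15,0,0],"rotation":[0,0,0]},{"grip":0.8,"delta_pos":[-0.2,0,0],"rotation":[0,0,0]},{"grip":0.8,"delta_pos":[-0.25,0,0],"rotation":[0,0,0]}]' |egrep 'tool_pos|force|open'
python3 -m creep '[{"grip":0.8,"delta_pos":[-0.04,0,0],"rotation":[0,0,0]},{"grip":0.8,"delta_pos":[-0.08,0,0],"rotation":[0,0,0]},{"grip":0.8,"delta_pos":[-0.12,0,0],"rotation":[0,0,0]},{"grip":0.8,"delta_pos":[-0.15,0,0],"rotation":[0,0,0]},{"grip":0.8,"delta_pos":[-0.17,0,0],"rotation":[0,0,0]}]' |egrep 'tool_pos|force|open'
python3 -m creep '[{"grip":0.8,"delta_pos":[-0.02,0,0],"rotation":[0,0,0]},{"grip":0.8,"delta_pos":[-0.04,0,0],"rotation":[0,0,0]},{"grip":0.8,"delta_pos":[-0.06,0,0],"rotation":[0,0,0]}]' |egrep 'tool_pos|force|open'

```

```text
tool_pos: [0.542, 0.1457, 0.0782]
force: [-3.9, -2.9, 6.2]
opening: 0.0227
gripper_force: 30.0
tool_pos: [0.5397, 0.1626, 0.0782]
force: [-3.2, -3.0, 5.7]
opening: 0.023
gripper_force: 30.0
tool_pos: [0.5389, 0.1683, 0.0782]
force: [0.1, -12.4, 5.9]
opening: 0.023
gripper_force: 30.0
```

```bash

python3 -m creep '[{"grip":0.8,"delta_pos":[-0.02,0,0],"rotation":[0,0,0]},{"grip":0.8,"delta_pos":[-0.02,0,0],"rotation":[0,0,0]},{"grip":0.8,"delta_pos":[-0.02,0,0],"rotation":[0,0,0]}]' |egrep 'tool_pos|force|open'
python3 -m creep '[{"grip":0.8,"delta_pos":[-0.02,0,0],"rotation":[0,0,0]},{"grip":0.8,"delta_pos":[-0.02,0,0],"rotation":[0,0,0]},{"grip":0.8,"delta_pos":[-0.02,0,0],"rotation":[0,0,0]}]' |egrep 'tool_pos|force|open'

```

```text
tool_pos: [0.5388, 0.1682, 0.0782]
force: [1.3, -13.1, 6.6]
opening: 0.0231
gripper_force: 30.0
tool_pos: [0.5387, 0.1684, 0.0782]
force: [5.9, -23.0, 6.1]
opening: 0.0232
gripper_force: 30.0
```

```bash

python3 -m creep '[{"grip":0.6,"delta_pos":[0,0,0],"rotation":[0,0,0]},{"grip":0.4,"delta_pos":[0,0,0],"rotation":[0,0,0]},{"grip":0.4,"delta_pos":[0,0,0],"rotation":[0,0,0]},{"grip":0.4,"delta_pos":[0,0,0],"rotation":[0,0,0]}]' |egrep 'tool_pos|force|open'
python3 -m creep '[{"grip":0.4,"delta_pos":[0,0,-0.4],"rotation":[0,0,0]},{"grip":0.4,"delta_pos":[0,0,-0.8],"rotation":[0,0,0]},{"grip":0.4,"delta_pos":[0,0,-0.95],"rotation":[0,0,0]},{"grip":0.4,"delta_pos":[0,0,-0.95],"rotation":[0,0,0]}]' |egrep 'tool_pos'
for i in 1 2; do python3 -m creep '[{"grip":0.4,"delta_pos":[0.45,0,-0.1],"rotation":[0,0,0]},{"grip":0.4,"delta_pos":[0.9,0,-0.1],"rotation":[0,0,0]},{"grip":0.4,"delta_pos":[0.9,0,-0.1],"rotation":[0,0,0]},{"grip":0.4,"delta_pos":[0.9,0,-0.1],"rotation":[0,0,0]}]' |egrep 'tool_pos'; done
python3 - <<'E'
from h import *
s=snap('top','top11'); t=snap('scene','scene11')
for q,n in((s,'top'),(t,'scene')):
    H=hsv(q);v=H[...,2]
    yel=(abs(H[...,0]-27)<4)&(H[...,1]>190)&(v>120)
    for c in blobs(q,yel,8): print(n,'yel',c[:,0].mean(0).round(1),(ray(q,c[:,0].mean(0),.078)[0][:2]+COR[n]).round(4))
    red=((H[...,0]<6)|(H[...,0]>174))&(H[...,1]>170)&(v>100)
    for c in blobs(q,red,8): print(n,'red',c[:,0].mean(0).round(1),(ray(q,c[:,0].mean(0),.094)[0][:2]+COR[n]).round(4))
plan(.433,.1075,.078,-172)
a=proj(t,[[.50,.25,.06]])[0].astype(int)-[60,45]
cv2.imwrite('pics/home.png',cv2.resize(t['color'][a[1]:a[1]+90,a[0]:a[0]+120],None,fx=6,fy=6,interpolation=cv2.INTER_CUBIC)[...,::-1])
E
```

```text
tool_pos: [0.539, 0.173, 0.078]
force: [0.1, 0.5, 0.9]
opening: 0.0488
gripper_force: 0.0
tool_pos: [0.5402, 0.1736, 0.1762]
tool_pos: [0.551, 0.0823, 0.1822]
tool_pos: [0.5636, -0.006, 0.1923]
top yel [251.2 234.2] [0.4339 0.1065]
top red [264.8 217.3] [0.4875 0.0617]
top red [232.7 200.9] [0.5391 0.1664]
scene red [387. 209.] [0.6428 0.0685]
scene red [403.3 177. ] [0.5402 0.1667]
t 67.2 pos [563.6  -5.  192.5] yaw -82.0 j6 -11.4 op 52.6 | total rot z 0.9999 then d [1.137, 1.295, 1.145]
```

View pics/home.png

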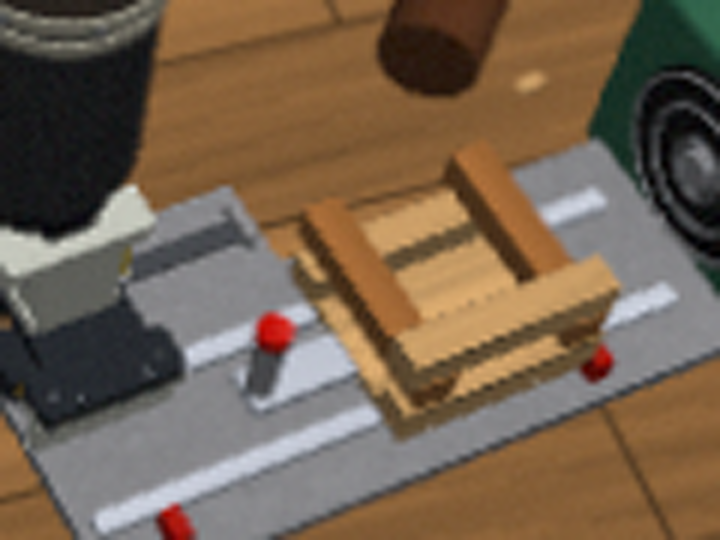

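The picture shows the tower intact, with the tray home against the stop next to the fan. The post moved about 139–140 mm, and the stop was felt at 23 N with no further travel. Now the lock.

```bash

for i in 1 2 3; do python3 -m creep '[{"grip":0.4,"delta_pos":[0,0,0],"rotation":[0,0,0.3333]},{"grip":0.4,"delta_pos":[0,0,0],"rotation":[0,0,0.3333]},{"grip":0.4,"delta_pos":[0,0,0],"rotation":[0,0,0.3333]},{"grip":0.4,"delta_pos":[0,0,0],"rotation":[0,0,0.3333]},{"grip":0.4,"delta_pos":[0,0,0],"rotation":[0,0,0.3333]}]' >/dev/null; done
python3 -m creep '[{"grip":0.4,"delta_pos":[0.4,0,0],"rotation":[0,0,0]},{"grip":0.4,"delta_pos":[0.8,0,0],"rotation":[0,0,0]},{"grip":0.4,"delta_pos":[0.8,0.2,0],"rotation":[0,0,0]},{"grip":0.4,"delta_pos":[0.8,0.4,0],"rotation":[0,0,0]},{"grip":0.4,"delta_pos":[0.8,0.4,0],"rotation":[0,0,0]}]' |egrep 'tool_pos'
python3 -m creep '[{"grip":0.4,"delta_pos":[0.337,0.4,0],"rotation":[0,0,0]},{"grip":0.4,"delta_pos":[0.337,0.895,0],"rotation":[0,0,0]},{"grip":0.4,"delta_pos":[0.337,0.895,0.3],"rotation":[0,0,0]},{"grip":0.4,"delta_pos":[0.337,0.895,0.5],"rotation":[0,0,0]},{"grip":0.4,"delta_pos":[0.337,0.895,0.5],"rotation":[0,0,0]}]' |egrep 'tool_pos'
python3 -c "
from h import *
plan(.433,.1075,.078,-172)
print(ctrl.get_obs()['joint_pos'].round(1))"
```

```text
tool_pos: [0.4788, 0.0241, 0.1935]
tool_pos: [0.4316, 0.106, 0.1409]
t 69.7 pos [431.6 106.  140.9] yaw -171.8 j6 -121.1 op 52.4 | total rot z 0.0023 then d [-0.016, 0.013, 0.629]
[  39.3    4.8  -35.7   -0.   -49.7 -121.1]
```

```bash

python3 -m creep '[{"grip":0.4,"delta_pos":[-0.005,0.005,0.2],"rotation":[0,0,0]},{"grip":0.4,"delta_pos":[-0.005,0.005,0.4],"rotation":[0,0,0]},{"grip":0.4,"delta_pos":[-0.005,0.005,0.63],"rotation":[0,0,0]},{"grip":0.4,"delta_pos":[-0.005,0.005,0.63],"rotation":[0,0,0]},{"grip":0.4,"delta_pos":[-0.005,0.005,0.63],"rotation":[0,0,0]}]' |egrep 'tool_pos|force'
python3 -m creep '[{"grip":0.55,"delta_pos":[0,0,0],"rotation":[0,0,0]},{"grip":0.65,"delta_pos":[0,0,0],"rotation":[0,0,0]},{"grip":0.8,"delta_pos":[0,0,0],"rotation":[0,0,0]},{"grip":0.8,"delta_pos":[0,0,0],"rotation":[0,0,0]},{"grip":0.8,"delta_pos":[0,0,0],"rotation":[0,0,0]}]'

```

```text
tool_pos: [0.4341, 0.1069, 0.0809]
force: [-0.1, 0.1, -0.1]
gripper_force: 0.0
clock: 70.65
tool_pos: [0.4338, 0.1072, 0.0805]
orientation: [180.0, 0.0, -172.0]
force: [-1.2, 0.1, 4.8]
opening: 0.0238
gripper_force: 30.0
```

Gripped (23.8 mm, matching the 24 mm grip). Sliding it towards the fan.

```bash

for i in 1 2; do python3 -m creep '[{"grip":0.8,"delta_pos":[0,0.05,0],"rotation":[0,0,0]},{"grip":0.8,"delta_pos":[0,0.1,0],"rotation":[0,0,0]},{"grip":0.8,"delta_pos":[0,0.15,0],"rotation":[0,0,0]},{"grip":0.8,"delta_pos":[0,0.2,0],"rotation":[0,0,0]},{"grip":0.8,"delta_pos":[0,0.25,0],"rotation":[0,0,0]}]' |egrep 'tool_pos|force|open'; done
python3 -m creep '[{"grip":0.8,"delta_pos":[0,0.03,0],"rotation":[0,0,0]},{"grip":0.8,"delta_pos":[0,0.06,0],"rotation":[0,0,0]},{"grip":0.8,"delta_pos":[0,0.09,0],"rotation":[0,0,0]},{"grip":0.8,"delta_pos":[0,0.12,0],"rotation":[0,0,0]},{"grip":0.8,"delta_pos":[0,0.12,0],"rotation":[0,0,0]}]' |egrep 'tool_pos|force|open'

```

```text
tool_pos: [0.4303, 0.1321, 0.0805]
force: [0.2, -2.7, 7.2]
opening: 0.0238
gripper_force: 30.0
tool_pos: [0.4268, 0.1569, 0.0805]
force: [0.3, -2.6, 6.6]
opening: 0.0238
gripper_force: 30.0
tool_pos: [0.4253, 0.1666, 0.0805]
force: [7.5, -14.3, 8.0]
opening: 0.0241
gripper_force: 30.0
```

```bash

python3 -m creep '[{"grip":0.8,"delta_pos":[0,0.01,0],"rotation":[0,0,0]},{"grip":0.8,"delta_pos":[0,0.02,0],"rotation":[0,0,0]},{"grip":0.8,"delta_pos":[0,0.02,0],"rotation":[0,0,0]}]' |egrep 'tool_pos|force|open'
python3 -m creep '[{"grip":0.6,"delta_pos":[0,0,0],"rotation":[0,0,0]},{"grip":0.5,"delta_pos":[0,0,0],"rotation":[0,0,0]},{"grip":0.4,"delta_pos":[0,0,0],"rotation":[0,0,0]},{"grip":0.4,"delta_pos":[0,0,0],"rotation":[0,0,0]}]' |egrep 'tool_pos|force|open'
for i in 1 2; do python3 -m creep '[{"grip":0.4,"delta_pos":[0,0,-0.3],"rotation":[0,0,0]},{"grip":0.4,"delta_pos":[0,0,-0.7],"rotation":[0,0,0]},{"grip":0.4,"delta_pos":[0,0,-0.7],"rotation":[0,0,0]}]' |egrep 'tool_pos'; done
for i in 1 2; do python3 -m creep '[{"grip":0.4,"delta_pos":[0,-0.4,0],"rotation":[0,0,0]},{"grip":0.4,"delta_pos":[0,-0.9,0],"rotation":[0,0,0]},{"grip":0.4,"delta_pos":[0,-0.9,0],"rotation":[0,0,0]},{"grip":0.4,"delta_pos":[0,-0.9,0],"rotation":[0,0,0]}]' |egrep 'tool_pos'; done
python3 - <<'E'
from h import *
s=snap('top','top12'); t=snap('scene','scene12')
for q,n in((s,'top'),(t,'scene')):
    H=hsv(q);v=H[...,2]
    yel=(abs(H[...,0]-27)<4)&(H[...,1]>190)&(v>120)
    for c in blobs(q,yel,8): print(n,'yel',(ray(q,c[:,0].mean(0),.078)[0][:2]+COR[n]).round(4))
    red=((H[...,0]<6)|(H[...,0]>174))&(H[...,1]>170)&(v>100)
    for c in blobs(q,red,8): print(n,'red',c[:,0].mean(0).round(1),(ray(q,c[:,0].mean(0),.094)[0][:2]+COR[n]).round(4))
L=[]
for q in(s,t):
    a=proj(q,[[.50,.24,.06]])[0].astype(int)-[32,45]
    L.append(cv2.resize(q['color'][a[1]:a[1]+90,a[0]:a[0]+65],None,fx=6,fy=6,interpolation=cv2.INTER_CUBIC)[...,::-1])
cv2.imwrite('pics/final.png',np.hstack(L))
E
```

```text
tool_pos: [0.4251, 0.1668, 0.0804]
force: [13.0, -23.0, 8.6]
opening: 0.0236
gripper_force: 30.0
tool_pos: [0.4246, 0.1708, 0.08]
force: [-0.5, 0.1, 0.0]
opening: 0.0493
gripper_force: 0.0
tool_pos: [0.427, 0.1726, 0.1546]
tool_pos: [0.4269, 0.1724, 0.2248]
tool_pos: [0.4371, 0.0806, 0.2197]
tool_pos: [0.4498, -0.0079, 0.2197]
top red [232.4 200.3] [0.5412 0.1675]
top red [260.6 180.5] [0.6064 0.0784]
scene yel [0.4229 0.1668]
scene red [387. 209.] [0.6428 0.0685]
scene red [370.5 181. ] [0.5241 0.0522]
scene red [403.3 177. ] [0.5402 0.1667]
```

View pics/final.png

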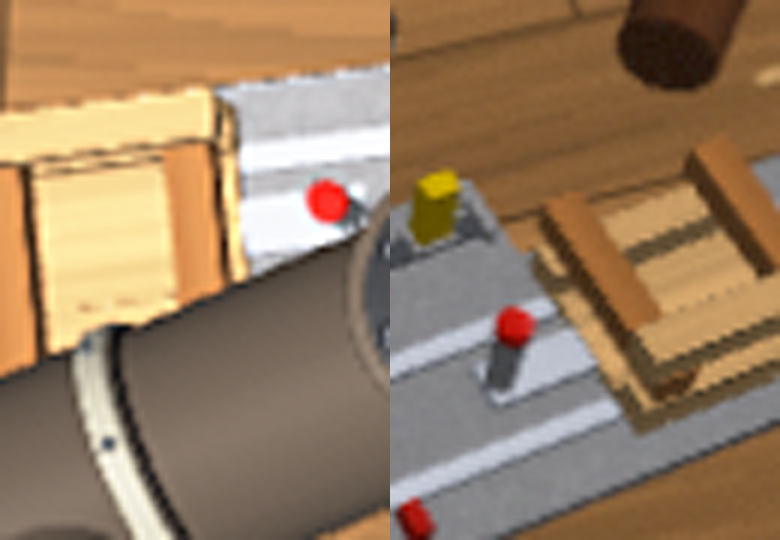

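The final view shows the yellow grip at its end stop (435,205), the tray home and the tower intact. Handing in.

```bash
python3 -c "
from plant import ctrl
print(ctrl.close_job())"
```

```text
the job is handed in; nothing more can be done
None
```

The job is handed in: all five blanks found on the mat are stacked crosswise, flush to about 2 mm by my measurements, with the tray home at the fan stop and the yellow lock at its end stop; bowl, mallet, chisel and look-alikes were never approached.

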